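# Dock the piled handhelds after clinic

### The arm

A 7-joint arm with a two-finger parallel gripper is mounted at the origin on a cart in front of the work surface, level with it; the furniture and walls round the work are solid. World frame = base frame: x ahead of the robot, y to its left, z up, the work surface at z = 0. Lengths are in mm, angles in rad, forces in N, time in s.
With the tool pointing down it reaches from about 400 to 875 mm from the base axis. Payload 4.4 kg.
Tool frame: the origin (TCP) lies at the very end of the fingers, on their centre line; the grasp point (between the pads) lies 19 mm behind it (ctrl.grasp_offset is the distance from the TCP to the grasp point, in mm); z points along the fingers, y is the line along which they close (so a half turn about z gives the same grasp; the last joint's range is limited). The gripper opens to 85 mm and grips with 20 to 120 N. Pads are 22 mm wide; open, the fingers measure 114 mm over their backs; the gripper's body (76 mm by 85 mm) begins 54 mm behind the grasp point. The pads swing forward as they close: fully open they stand 13 mm farther back than shut.
Start: joints at [-1.299, 0.628, 0.038, 1.517, -0.027, 0.996, -0.02], TCP at [215.394, 613.289, 195.213] pointing down, gripper open.
Joint ranges: [-3.06, 3.06], [-0.37, 2.12], [-1.25, 1.32], [0.18, 2.47], [-1.1, 4.24], [0.23, 1.98], [-2.94, 2.94]. Speed limits (rad/s): [2.57, 2.57, 3.14, 3.14, 3.14, 3.14, 3.14].

### API

Orientations are given as [roll, pitch, yaw] about the fixed x, y, z axes, in that order (R = Rz(yaw) Ry(pitch) Rx(roll)).
In Python, from cell import status, cams, ctrl gives the robot as it stands.
- The arm moves only by the tool move_arm, never from a script. Its argument "plan" is a list of rows, each a list of 3 entries, a list of its own where there are three numbers: the shift along the world's x, y, z in mm, then the turn, a rotation vector about the world's x, y, z in degrees, then the opening, from 0 (shut) to 1 (fully open). In form: [[[x, y, z], [wx, wy, wz], gripper], ...]. A call has 1 to 10 rows; each row shifts and turns the commanded pose from where the row before left it; what a row does not reach is not made up. A row lasts 1/8 s, in which the tool goes at most 62.5 mm and 10.7 degrees, less where a joint would pass 70% of its speed; a pose out of reach is approached as far as the arm can. A call with a gripper value outside its range is refused whole. The fingers move at their own pace and stop on an object; the grip force is fixed at half the most. Time passes only in rows, so rows that do not move let the fingers close. It gives the time, the measured TCP pose, the force, the opening and the grip force at its end, in the units of the state.
- status.read_state(): the state, without advancing time (a new reading comes with each control period).
- cams.get_image(name): name is "side" or "top"; returns the picture (480x640x3 uint8, blue, green, red); there is no depth.
- cams.camera_params(name): a dict with "K" (3x3 intrinsics, pixels), "pose" (4x4, takes a point from camera to world coordinates). Camera axes: x right, y down, z forward; pixel columns grow to the right and rows downward; lengths in mm; the calibration is good to about 2 mm. A picture is of the moment at which its call begins. camera_params takes no time and is no camera call.
- ctrl.finish_job(): hands the job in; it is judged then, once.
The state is a dict: "clock": time; "qpos": joint angles; "qd": joint speeds; "tau": joint torques, N m; "eef_pos": TCP position; "tool_rot": TCP orientation; "force": force on the tool from outside, world axes, zero at the start; "torque": the same for the moment, N m; "width": finger opening in mm; "gripper_force": force on a finger pad.
Only numpy, scipy, OpenCV 4.12 (cv2) and the standard library are available. Lean on these libraries where they do the work, as an engineer would, in place of code of your own. Each camera call takes 0.05 s, during which the arm holds its last target. There are 200 camera calls.

### The job

The clinic's four handhelds were left in a pile on the desk; put them on charge for the night. Take the pile apart from the top, one device at a time, and lay each flat and fully home in its own matching charging cradle, contact foot against the contact block, before you lift the next. Set them down rather than drop them, do not push the rest of the pile about, and do not knock over the two vaccine vials standing nearby.

Things in the scene. Friction and masses are not known exactly. Their poses are not given: they have to be found in the camera images.
- alarm: orange personal-alarm unit, round red button towards the head, small white bar towards the foot; flat block 64 x 36 x 16 mm thick, gold contacts at the foot edge. Origin: underside, middle of the foot end; x runs foot to head (centre 32 mm along +x), z up. Top of the pile, across the logger.
- logger: blue fridge-temperature logger, pale display towards the head, two white buttons towards the foot, dark sensor cap on the head end; flat block 88 x 44 x 18 mm thick, gold contacts at the foot edge. Origin: underside, middle of the foot end; x runs foot to head (centre 44 mm along +x), z up. Second from the top, across the handset.
- handset: white cordless telephone handset, small screen towards the head, dark keypad towards the foot; flat block 132 x 46 x 20 mm thick, gold contacts at the foot edge. Origin: underside, middle of the foot end; x runs foot to head (centre 66 mm along +x), z up. Third from the top, along the terminal.
- terminal: dark grey handheld terminal with a yellow band near each end, screen at the head half, small grey keys at the foot half; flat block 150 x 62 x 22 mm thick, gold contacts at the foot edge. Origin: underside, middle of the foot end; x runs foot to head (centre 75 mm along +x), z up. Bottom of the pile, on the desk.
- cradle_alarm: orange cradle of the alarm, fixed: base 118 x 68 x 8 mm, smooth well 73 x 43 mm, lips flaring 6 mm outward to 22 mm above the desk (none along the middle 44 mm of the long sides: finger room), contact block 26 mm high at one end. Origin: desk level below the docked device's foot; x along the well away from the block. Docked: same x, y, heading, underside at z = 8 mm.
- cradle_logger: blue cradle of the logger, fixed: base 142 x 76 x 8 mm, smooth well 97 x 51 mm, lips flaring 6 mm outward to 22 mm above the desk (none along the middle 44 mm of the long sides: finger room), contact block 26 mm high at one end. Origin: desk level below the docked device's foot; x along the well away from the block. Docked: same x, y, heading, underside at z = 8 mm.
- cradle_handset: white cradle of the handset, fixed: base 186 x 78 x 8 mm, smooth well 141 x 53 mm, lips flaring 6 mm outward to 22 mm above the desk (none along the middle 60 mm of the long sides: finger room), contact block 26 mm high at one end. Origin: desk level below the docked device's foot; x along the well away from the block. Docked: same x, y, heading, underside at z = 8 mm.
- cradle_terminal: yellow cradle of the terminal, fixed: base 204 x 94 x 8 mm, smooth well 159 x 69 mm, lips flaring 6 mm outward to 22 mm above the desk (none along the middle 78 mm of the long sides: finger room), contact block 26 mm high at one end. Origin: desk level below the docked device's foot; x along the well away from the block. Docked: same x, y, heading, underside at z = 8 mm.
- vial_purple: small glass vaccine vial with a purple cap, 23 mm across, 49 mm high, loose, standing on the desk among the cradles; origin: middle of its underside, z up. Not to be handled.
- vial_blue: small glass vaccine vial with a blue cap, 23 mm across, 49 mm high, loose, standing on the desk among the cradles; origin: middle of its underside, z up. Not to be handled.
Mind the look-alikes: they are no part of the job. What is shaped like the cradle_logger but green is not meant. What is shaped like the alarm but green is not meant.

How it is judged:
By the outcome, as a careful person would: the job done as asked, in the order asked, and still so for the second after the job is handed in, with the robot touching nothing.
It also fails if it takes over 115 s, if anything falls off the work surface, if the arm or the gripper's body presses on something with over 40 N, if the wrist force passes 120 N, or if a joint passes its speed limit or range.

## Working session

There is one attempt and no reset: what is moved stays moved. The work goes in short steps, Python scripts to look and compute and a tool call to move; the robot and the scene stay as the last step left them, time stands still between calls to the robot, and variables do not carry over. Pictures are saved under pics/ and viewed, at most 14 in all, crops included, and the job is handed in when it is done.

Besides the shell and the picture viewer there is one more tool, called by a JSON object that holds its "fn" and its "kwargs", one argument or row to a line. move_arm: Moves the arm, as the interface text tells. Its arguments: {"type":"object","properties":{"plan":{"type":"array","items":{"type":"array"}}},"required":["plan"]}

```bash
mkdir -p pics
cat > h.py <<'E'
import numpy as np,cv2
from cell import status,cams,ctrl
def ray(cam,uv,z):
    P=cams.camera_params(cam);K=np.array(P["K"]);T=np.array(P["pose"])
    uv=np.atleast_2d(np.array(uv,float))
    d=(T[:3,:3]@np.linalg.inv(K)@np.c_[uv,np.ones(len(uv))].T).T
    o=T[:3,3];s=(z-o[2])/d[:,2]
    return (o+d*s[:,None])[:,:2]
def proj(cam,X):
    P=cams.camera_params(cam);K=np.array(P["K"]);T=np.linalg.inv(np.array(P["pose"]))
    c=T[:3,:3]@np.atleast_2d(X).T+T[:3,3:];p=K@c
    return (p[:2]/p[2]).T
E
python3 - <<'E'
from h import *
for n in("top","side"):
    cv2.imwrite(f"pics/{n}0.png",cams.get_image(n));p=cams.camera_params(n);print(n,np.round(p["K"],1),np.round(p["pose"],3))
s=status.read_state();print({k:np.round(v,3) for k,v in s.items()})
E
```

```text
top [[435.3   0.  323.1]
 [  0.  435.3 237.6]
 [  0.    0.    1. ]] [[-4.000000e-03 -9.940000e-01  1.050000e-01  4.677160e+02]
 [-1.000000e+00  3.000000e-03 -1.000000e-02  1.173000e+00]
 [ 1.000000e-02 -1.050000e-01 -9.940000e-01  1.039676e+03]
 [ 0.000000e+00  0.000000e+00  0.000000e+00  1.000000e+00]]
side [[587.4   0.  315.9]
 [  0.  587.4 234.9]
 [  0.    0.    1. ]] [[ 9.92000e-01 -7.50000e-02  1.03000e-01  4.33701e+02]
 [-1.28000e-01 -5.11000e-01  8.50000e-01 -1.06968e+03]
 [-1.10000e-02 -8.56000e-01 -5.17000e-01  7.26186e+02]
 [ 0.00000e+00  0.00000e+00  0.00000e+00  1.00000e+00]]
{'clock': np.float64(0.1), 'qpos': array([-1.299,  0.629,  0.038,  1.518, -0.027,  0.996, -0.02 ]), 'qd': array([-0.   , -0.003, -0.001, -0.001,  0.   , -0.   , -0.001]), 'tau': array([ 2.0000e-03, -5.6453e+01,  1.2300e+00, -1.9397e+01,  1.1000e-02,
        5.0000e-03, -0.0000e+00]), 'eef_pos': array([215.201, 612.695, 194.405]), 'tool_rot': array([-3.14 ,  0.   ,  2.804]), 'force': array([ 0.057,  0.007, -0.162]), 'torque': array([-0.017,  0.062,  0.025]), 'gripper_force': np.float64(0.0), 'width': np.float64(85.172)}
```

View pics/top0.png

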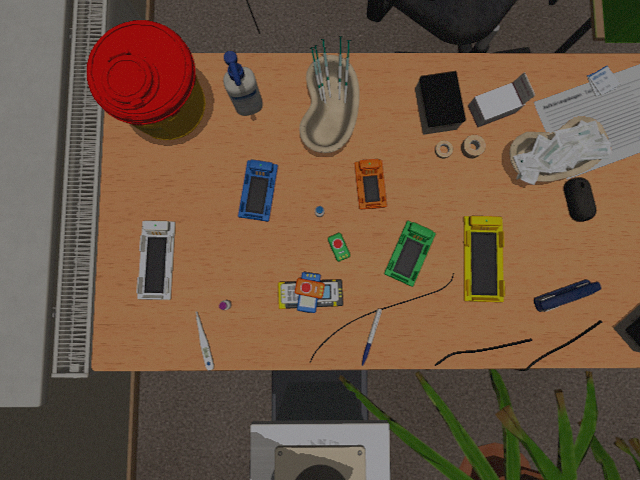

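View pics/side0.png

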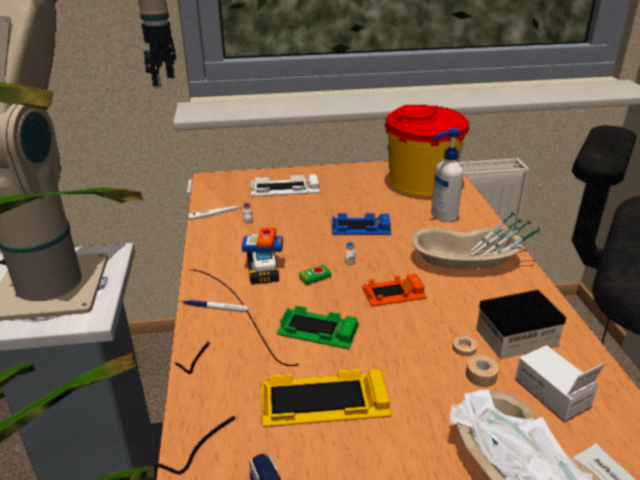

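The top view shows the pile at about (310,292), with the cradles at white (155,260), blue (258,190), orange (371,184) and yellow (484,258). The contact blocks are all at the upper (+x) end. The vials are at (320,211) and (224,305). The green cradle and the green alarm are decoys. The side view shows the same layout, with the pile at (263,255).

```bash
cat > m.py <<'E'
from h import *
im=cv2.imread("pics/top0.png");hsv=cv2.cvtColor(im,cv2.COLOR_BGR2HSV)
rois=dict(white=(130,212,182,308),blue=(230,150,285,230),orange=(348,150,394,216),yellow=(455,208,512,308))
L=dict(white=(141,53),blue=(97,51),orange=(73,43),yellow=(159,69))
for n,(a,b,c,d) in rois.items():
    sub=hsv[b:d,a:c]
    m=((sub[...,2]<75)&(sub[...,1]<140)).astype(np.uint8)
    nn,lab,st,ce=cv2.connectedComponentsWithStats(m)
    k=1+np.argmax(st[1:,4]); cs,_=cv2.findContours((lab==k).astype(np.uint8),0,1)
    w=ray("top",cs[0][:,0]+[a,b],8).astype(np.float32);r=cv2.minAreaRect(w);print(n,"well",np.round(r[0],1),np.round(r[1],1),round(r[2],1),L[n])
    # base outline
    if n=="white": m=((sub[...,1]<60)&(sub[...,2]>90))
    else:
        h={"blue":(100,125),"orange":(3,14),"yellow":(22,34)}[n];m=(sub[...,0]>=h[0])&(sub[...,0]<=h[1])&(sub[...,1]>200 if n!="blue" else sub[...,1]>120)
    cs,_=cv2.findContours(m.astype(np.uint8),0,1);cs=max(cs,key=cv2.contourArea)
    w=ray("top",cs[:,0]+[a,b],15).astype(np.float32);r=cv2.minAreaRect(w);print("   base",np.round(r[0],1),np.round(r[1],1),round(r[2],1))
print("vials",ray("top",[[320,211],[224,305]],45))
t=cv2.resize(im[262:322,268:353],None,fx=8,fy=8,interpolation=cv2.INTER_CUBIC);cv2.imwrite("pics/pile_t.png",t)
s=cv2.imread("pics/side0.png");cv2.imwrite("pics/pile_s.png",cv2.resize(s[220:290,230:300],None,fx=8,fy=8,interpolation=cv2.INTER_CUBIC))
q=np.hstack([cv2.resize(im[b:b+100,a:a+60],None,fx=3.2,fy=5.5,interpolation=cv2.INTER_CUBIC) for a,b in((127,210),(228,145),(345,145),(455,208))]);cv2.imwrite("pics/cr.png",q)
E
python3 m.py
```

```text
white well [515.1 386.8] [ 44.7 130.7] 88.4 (141, 53)
   base [526.1 384.4] [ 80.7 183.4] 88.5
blue well [682.  149.9] [42.5 87.5] 81.1 (97, 51)
   base [692.2 146.5] [ 73.1 141.8] 81.6
orange well [ 696.5 -125.3] [62.9 34.4] 5.1 (73, 43)
   base [ 706.9 -122.7] [119.9  65.6] 5.2
yellow well [ 515.2 -390.7] [ 59.9 148.4] 87.7 (159, 69)
   base [ 526.6 -389.4] [ 94.3 202.3] 87.8
vials [[635.1168711   -2.24639368]
 [421.10456183 215.090789  ]]
```

View pics/pile_t.png

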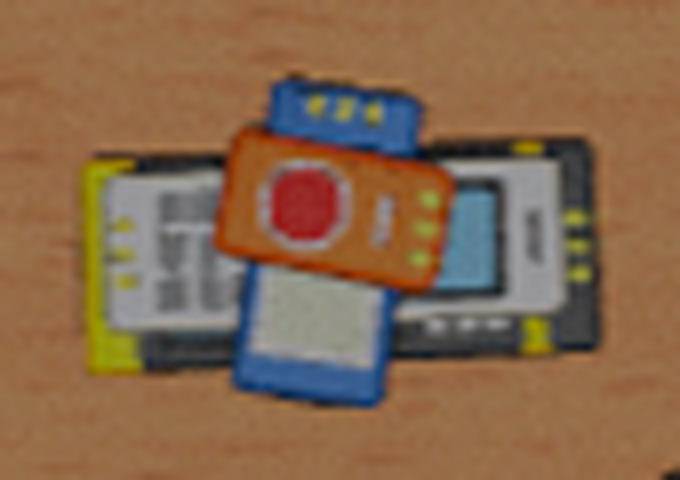

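View pics/pile_s.png

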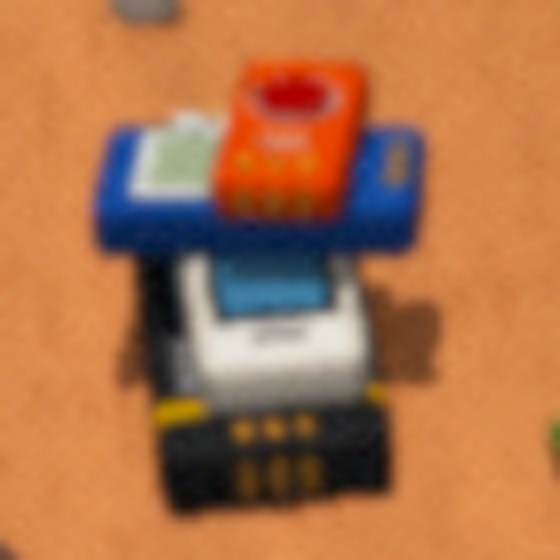

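View pics/cr.png

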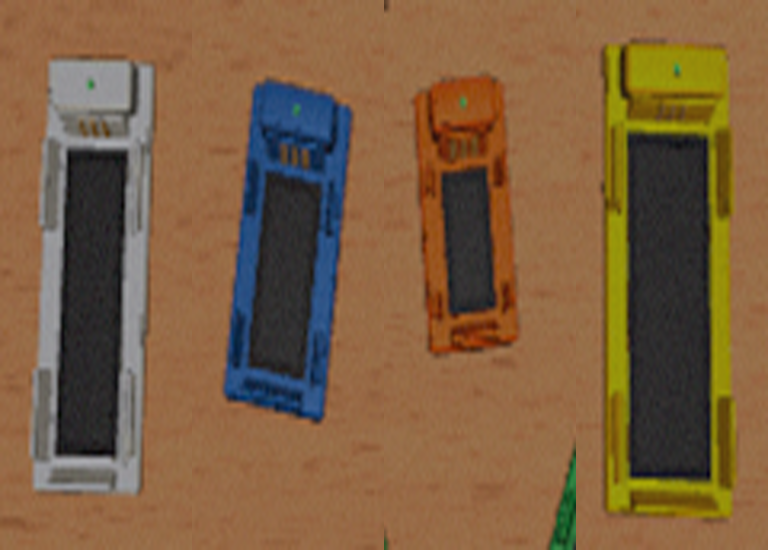

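```bash
cat > dev.py <<'E'
from h import *
import sys
Z=dict(alarm=76,logger=60,handset=42,terminal=22)
S=dict(alarm=(64,36),logger=(88,44),handset=(132,46),terminal=(150,62))
def mask(n,hsv):
    H,Sa,V=[hsv[...,i].astype(int) for i in range(3)]
    if n=="alarm": m=((H<=11)|(H>170))&(Sa>185)&(V>90)
    if n=="logger": m=(H>=95)&(H<=130)&(Sa>110)
    if n=="handset": m=(Sa<75)&(V>85)
    if n=="terminal": m=((H>22)&(H<36)&(Sa>150))|((V<75)&(Sa<140))
    return m.astype(np.uint8)
def find(n,im,roi=(262,322,262,353),z=None,k=5):
    a,b,c,d=roi;m=mask(n,cv2.cvtColor(im[a:b,c:d],cv2.COLOR_BGR2HSV))
    m=cv2.resize(m*255,None,fx=4,fy=4,interpolation=cv2.INTER_LINEAR);m=(m>127).astype(np.uint8)
    m=cv2.morphologyEx(m,cv2.MORPH_CLOSE,np.ones((k*4,k*4)))
    cs,_=cv2.findContours(m,0,1);cs=max(cs,key=cv2.contourArea)
    uv=(cs[:,0]+.5)/4-.5+[c,a]
    w=ray("top",uv,Z[n] if z is None else z).astype(np.float32);r=cv2.minAreaRect(w)
    bx=cv2.boxPoints(r);e=[bx[1]-bx[0],bx[2]-bx[1]];l=max(e,key=np.linalg.norm)
    return np.round(r[0],1),np.round(sorted(r[1])[::-1],1),round(np.degrees(np.arctan2(l[1],l[0]))%180,1),S[n]
E
python3 - <<'E'
from dev import *
im=cv2.imread("pics/top0.png")
print(find("alarm",im))
h=cv2.cvtColor(im,cv2.COLOR_BGR2HSV);print(h[292,298],h[284,298],h[296,322]);
E
```

```text
(array([459. ,  24.5]), array([58.8, 36. ]), np.float32(78.5), (64, 36))
[ 13 200 153] [ 14 199 150] [  1 103 131]
```

```bash
sed -i 's/(H<=11)|(H>170))&(Sa>185)/(H<=16)|(H>170))\&(Sa>170)/' dev.py
python3 - <<'E'
from dev import *
im=cv2.imread("pics/top0.png")
print(find("alarm",im)); print(find("logger",im,k=20)); print(find("terminal",im,k=12))
print(ray("top",[268+305/8,262+205/8],76), ray("top",[[268+215/8,262+190/8],[268+450/8,262+235/8],[268+345/8,262+145/8],[268+325/8,262+280/8]],76))
E
```

```text
(array([458.7,  22. ]), array([63.9, 36.4]), np.float32(78.5), (64, 36))
(array([437.4,  17.6]), array([109.,  60.]), np.float32(171.6), (88, 44))
(array([455.2, -12.6]), array([83.1, 80.1]), np.float32(89.7), (150, 62))
[[459.47059572  28.99531186]] [[463.67888622  53.72421578]
 [451.10336877 -10.81740295]
 [475.83447454  17.97959349]
 [439.01292729  23.5197865 ]]
```

{"fn": "move_arm", "kwargs": {
  "plan": [
    [[24, -50, 0], [0, 0, -7], 1],
    [[24, -50, 0], [0, 0, -7], 1],
    [[24, -50, 0], [0, 0, -7], 1],
    [[24, -50, 0], [0, 0, -7], 1],
    [[24, -50, 0], [0, 0, -7], 1],
    [[24, -50, 0], [0, 0, -7], 1],
    [[24, -50, 0], [0, 0, -7], 1],
    [[24, -50, 0], [0, 0, -7], 1],
    [[24, -50, 0], [0, 0, -7], 1],
    [[24, -50, 0], [0, 0, -7], 1]
  ]
}}

```text
clock: 1.35
eef_pos: [455.8, 111.8, 195.2]
tool_rot: [3.142, -0.0, 1.578]
force: [1.8, 0.9, -0.2]
width: 85.7
gripper_force: 0.0
```

{"fn": "move_arm", "kwargs": {
  "plan": [
    [[1, -45, -10], [0, 0, -6], 0.6],
    [[2, -45, -20], [0, 0, -6], 0.6],
    [[0, 0, -30], [0, 0, 0], 0.6],
    [[0, 0, -20], [0, 0, 0], 0.6],
    [[0, 0, 0], [0, 0, 0], 0.6]
  ]
}}

```text
clock: 1.98
eef_pos: [457.1, 23.1, 114.1]
tool_rot: [-3.138, 0.001, 1.372]
force: [-0.1, -0.2, -0.1]
width: 51.2
gripper_force: 0.0
```

Run:
```python
from h import *
a=cams.get_image("side");b=cams.get_image("top")
cv2.imwrite("pics/g1.png",np.hstack([cv2.resize(a[190:290,225:305],None,fx=4,fy=5,interpolation=3),cv2.resize(b[252:332,268:353],(400,500),interpolation=3)]))
s=status.read_state();print(s["eef_pos"],s["width"])
```

```text
[458.60320006  23.26490928 115.52260344] 51.26905799137154
```

View pics/g1.png

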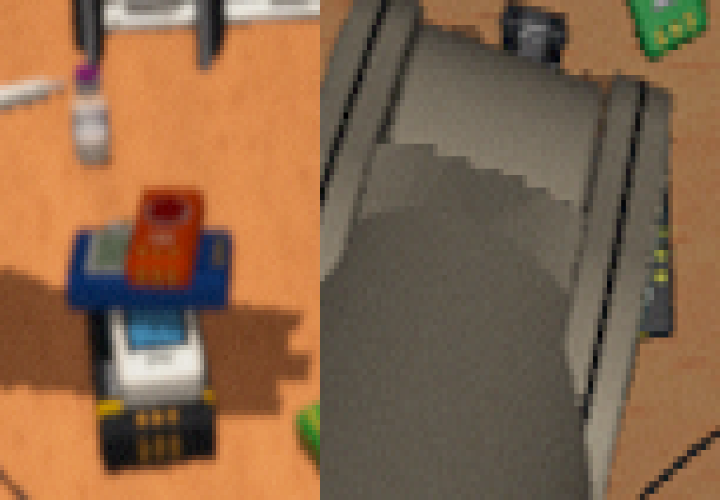

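Run:
```python
from h import *
print(proj("side",[[458.6,23.3,115],[458.7,22,76],[468.7,22,76],[458.7,32,76],[440,22,76]]))
im=cv2.imread("pics/side0.png");from dev import mask
m=mask("alarm",cv2.cvtColor(im[215:262,240:290],cv2.COLOR_BGR2HSV));cs,_=cv2.findContours(m,0,1);c=max(cs,key=cv2.contourArea)[:,0]+[240,215];print(cv2.boundingRect(c),c.mean(0))
v=[22,-4]
c,s=np.cos(np.radians(78.5)),np.sin(np.radians(78.5))
print(proj("side",[[458.7+a*32*c-b*18*s,22+a*32*s+b*18*c,z] for a in(-1,1) for b in(-1,1) for z in (60,76)]))
print(c if 0 else "")
```

```text
[[265.12750276 217.10890379]
 [266.2186116  233.16600479]
 [270.85568108 232.81750611]
 [265.96215411 230.82084578]
 [257.52692917 233.81922766]]
(257, 226, 21, 21) [266.10606061 236.03030303]
[[272.86028129 247.61886672]
 [272.48716395 241.20487293]
 [256.05405604 247.11983233]
 [255.56960862 240.715178  ]
 [276.77013562 232.1633874 ]
 [276.43780433 225.9215279 ]
 [260.66089597 231.71431749]
 [260.22630461 225.48139705]]
```

The crop shows the open fingers above the alarm, about 4 px left of it in the side view. I'll open wider, go lower and check the offset from near.

{"fn": "move_arm", "kwargs": {
  "plan": [
    [[0, 0, -12], [0, 0, 0], 0.85],
    [[0, 0, -12], [0, 0, 0], 0.85],
    [[0, 0, 0], [0, 0, 0], 0.85],
    [[0, 0, 0], [0, 0, 0], 0.85]
  ]
}}

```text
clock: 2.58
eef_pos: [458.4, 23.2, 91.2]
tool_rot: [-3.142, 0.0, 1.373]
force: [0.6, -0.1, -0.5]
width: 72.7
gripper_force: 0.0
```

Run:
```python
from h import *
a=cams.get_image("side");cv2.imwrite("pics/g2.png",cv2.resize(a[195:265,235:305],None,fx=8,fy=8,interpolation=3))
s=status.read_state();print(s["eef_pos"],s["width"],proj("side",[s["eef_pos"]]),np.degrees(s["tool_rot"]))
```

```text
[458.54913014  23.22565504  91.32115267] 72.89188075159842 [[265.72348383 226.7531278 ]] [ 1.79985769e+02 -3.51042543e-03  7.86397150e+01]
```

View pics/g2.png

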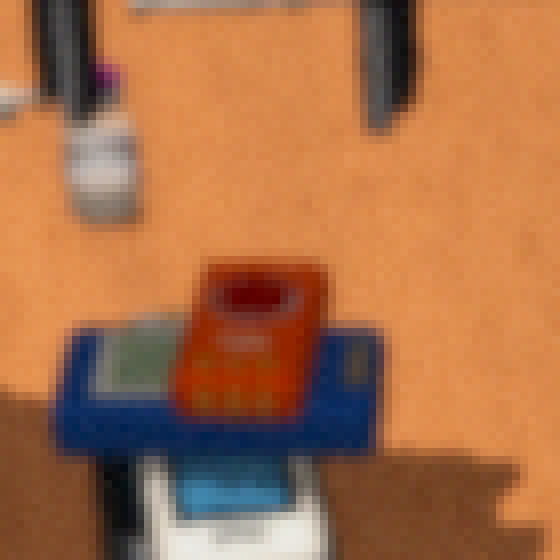

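The picture shows the fingers astride the alarm: tips near (77,110) and (377,130), alarm centred near (250,340). The tips look higher than the TCP projects, so I'll test the projection against the start image.

Run:
```python
from h import *
print(proj("side",[[215.2,612.7,194.4],[215.2,612.7,207.4],[215.2,612.7,247.4]]))
y=np.radians(160.7-90);d=np.array([np.cos(y),np.sin(y),0])
print(proj("side",[np.array([215.2,612.7,207.4])+d*42,np.array([215.2,612.7,207.4])-d*42]))
im=cv2.imread("pics/side0.png");cv2.imwrite("pics/s0g.png",cv2.resize(im[20:110,120:210],None,fx=6,fy=6,interpolation=3))
s=status.read_state()["eef_pos"];y=np.radians(-11.4);d=np.array([np.cos(y),np.sin(y),0])
for r in(0,13,40):print(r,proj("side",[s+[0,0,r]+d*36.4,s+[0,0,r]-d*36.4]))
```

```text
[[167.37898436  99.10290708]
 [166.73186779  94.65645632]
 [164.70777097  80.74853441]]
[[172.78699817  90.21304057]
 [160.41740599  99.29017634]]
0 [[282.59183018 227.19821069]
 [248.91990172 226.30975375]]
13 [[282.34400309 221.92917719]
 [248.49276459 221.056302  ]]
40 [[281.82067757 210.80279201]
 [247.5908559  209.96353234]]
```

View pics/s0g.png

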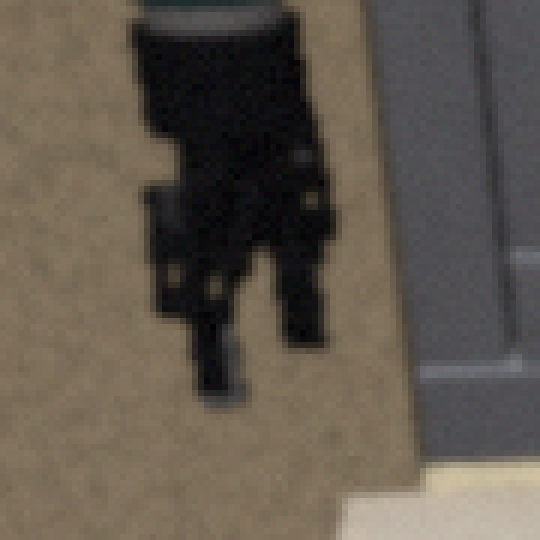

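{"fn": "move_arm", "kwargs": {
  "plan": [
    [[1, 0, -9], [0, 0, 0], 0.85],
    [[1, 0, -9], [0, 0, 0], 0.85],
    [[0, 0, -9], [0, 0, 0], 0.85],
    [[0, 0, 0], [0, 0, 0], 0.85],
    [[0, 0, 0], [0, 0, 0], 0.85]
  ]
}}

```text
clock: 3.25
eef_pos: [460.4, 23.2, 64.1]
tool_rot: [-3.141, 0.0, 1.372]
force: [0.2, 0.4, 0.1]
width: 72.3
gripper_force: 0.0
```

Run:
```python
from h import *
a=cams.get_image("side");cv2.imwrite("pics/g3.png",cv2.resize(a[195:265,235:305],None,fx=8,fy=8,interpolation=3))
s=status.read_state();print(s["eef_pos"],s["width"],proj("side",[s["eef_pos"]]),s["force"])
```

```text
[460.49796305  23.21051546  64.29180233] 72.69350992771813 [[267.31410391 237.44976518]] [ 0.76355301 -0.89301257 -0.67896819]
```

View pics/g3.png

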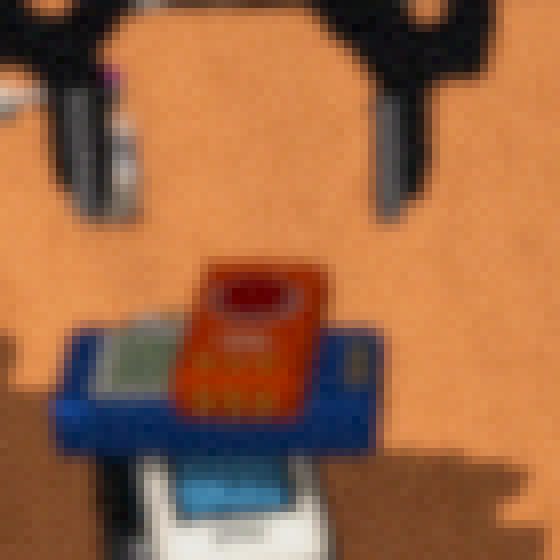

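The side crop shows the tips at rows about 215–220, clearly above the alarm top (row 265–300), or behind it. The top view will separate a height error from a y error.

Run:
```python
from h import *
b=cams.get_image("top");cv2.imwrite("pics/top_g3.png",b);g=b.max(2)
m=(g[215:300,285:350]<60).astype(np.uint8)
n,l,st,ce=cv2.connectedComponentsWithStats(m)
for i in range(1,n):
    if st[i,4]>8: print(st[i]+[285,215,0,0,0],ce[i]+[285,215])
s=status.read_state()["eef_pos"];y=np.radians(-11.4);d=np.array([np.cos(y),np.sin(y),0])
for r in(20,60,100):print(r,proj("top",[s+[0,0,r]+d*57,s+[0,0,r]-d*57, s+[0,0,r]]))
cv2.imwrite("pics/g4.png",np.hstack([cv2.resize(b[200:340,250:380],None,fx=4,fy=4,interpolation=3)]))
```

```text
[285 251   4   7  12] [286.25       253.58333333]
[287 254   7  14  18] [290.11111111 261.05555556]
[307 253   6   6  19] [309.10526316 255.21052632]
[316 255   4   6  23] [317.56521739 257.56521739]
[328 267  10  30  41] [332.6097561  279.85365854]
[340 281   2   7   9] [340.77777778 283.88888889]
20 [[313.74824241 261.47652274]
 [303.45621679 313.12129216]
 [308.63479948 287.13547374]]
60 [[313.53009482 260.50640435]
 [302.78190041 314.4127401 ]
 [308.19149915 287.28151833]]
100 [[313.2921231  259.44812661]
 [302.0454531  315.82318096]
 [307.70763568 287.44092639]]
```

View pics/g4.png

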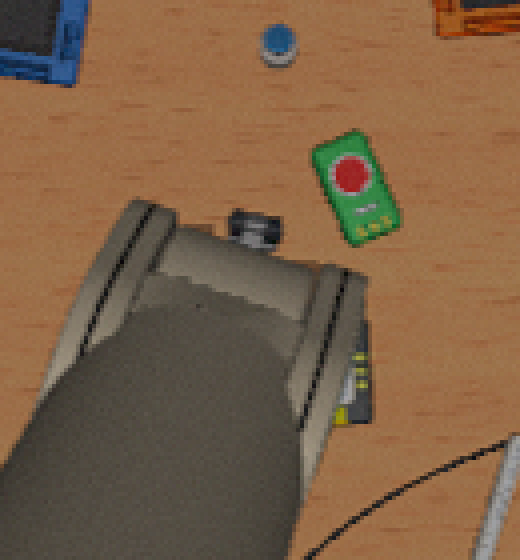

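The top view puts the finger knuckle at about (313,257), where the projection expects it. So y is right, and the fingers are really about 30 mm higher than reported. I'll go lower in steps.

{"fn": "move_arm", "kwargs": {
  "plan": [
    [[1, 0, -11], [0, 0, 0], 0.75],
    [[0, 0, -11], [0, 0, 0], 0.75],
    [[0, 0, 0], [0, 0, 0], 0.75],
    [[0, 0, 0], [0, 0, 0], 0.75]
  ]
}}

```text
clock: 3.85
eef_pos: [461.2, 23.2, 42.0]
tool_rot: [-3.141, 0.0, 1.372]
force: [-0.2, -0.2, 0.1]
width: 64.1
gripper_force: 0.0
```

```bash
cat > tip.py <<'E'
from h import *
a=cams.get_image("side");s=status.read_state();p=np.array(s["eef_pos"]);w=s["width"]
yd=s["tool_rot"][2]-np.pi/2;d=np.array([np.cos(yd),np.sin(yd),0])
print(np.round(p,1),round(w,1),np.round(s["force"],1),"pred tips",np.round(proj("side",[p+d*(w/2+5),p-d*(w/2+5)]),1))
u,v=proj("side",[p])[0].astype(int)
g=a.max(2)
for r in range(v-32,v+3,2): print(r,"".join("#" if x<60 else "+" if x<115 else "." for x in g[r,u-26:u+27]))
print("cols",u-26,u+26)
E
python3 tip.py
```

```text
[461.4  23.2  42.2] 63.9 [-0.3 -0.1  0.1] pred tips [[285.1 246.5]
 [251.6 245.6]]
214 +########+............................+########+++++.
216 ..+######+.............................+#####+.......
218 ..+##++##+.............................++####........
220 ..+##++##+.............................+++###........
222 ...+#+++#+.............................+++###+.......
224 ...+#+++#+.............................+++###........
226 ...+#+++#+.............................+++##+........
228 .....+++#+.............................+++##+........
230 .......++.............++++++...........+++...........
232 ....................++++++++++.......................
234 .......................++++..........................
236 ...+++...++++++.................+++++++..............
238 ++++++++++++++++................+++++++++............
240 ++++++.++++++++................+#++++++++............
242 ++++++.+++++++.................++++++++++............
244 +...+++++++++++...............+++++++++++............
246 .....++++++++++++++++........+++++++++++.............
248 ++++++++++++++++++++++++++++++++++++++++.............
cols 242 294
```

{"fn": "move_arm", "kwargs": {
  "plan": [
    [[2, 0, -5], [0, 0, 0], 0.7],
    [[0, 0, -4], [0, 0, 0], 0.6],
    [[0, 0, 0], [0, 0, 0], 0.6],
    [[0, 0, 0], [0, 0, 0], 0.55]
  ]
}}

```text
clock: 4.4
eef_pos: [463.3, 23.2, 33.2]
tool_rot: [-3.141, 0.0, 1.373]
force: [-0.7, 0.1, -0.2]
width: 46.9
gripper_force: 0.0
```

```bash
python3 tip.py
```

```text
[463.4  23.3  33.2] 47.1 [-0.8  0.5 -0. ] pred tips [[282.3 249.8]
 [256.5 249. ]]
217 ############+.....................+#############+....
219 ..+++########+.....................+#######+++++.....
221 .....+#######+.....................+#####+...........
223 .......##+++#+.....................++####+...........
225 .......+#+++#+.....................+++###+...........
227 .......+#+++#+.....................+++###+...........
229 .......+##++##.....................+++###+...........
231 .......+##++##+....+++++++++.......+++###............
233 ........++++##+....+++++++++........++##+............
235 ..........+++#+....................++++..............
237 ++++++.++++++++................+#+++++++.............
239 +++++.++++++++................++++++++++.............
241 +++++.+++++++.................++++++++++.............
243 ++++..+++++++................+++++++++++.............
245 .....+++++++++...............+++++++++++.............
247 +++++++++++++++++++++++++++++++++++++++..............
249 +++++++++++++++++++++++++++++++++++++++..............
251 +++++##++++++++++++++++++++++++++++++#++.............
cols 243 295
```

{"fn": "move_arm", "kwargs": {
  "plan": [
    [[0, 0, 0], [0, 0, 0], 0.45],
    [[0, 0, 0], [0, 0, 0], 0.4],
    [[0, 0, 0], [0, 0, 0], 0.3],
    [[0, 0, 0], [0, 0, 0], 0.2],
    [[0, 0, 0], [0, 0, 0], 0.2],
    [[0, 0, 0], [0, 0, 0], 0.2]
  ]
}}

```text
clock: 5.2
eef_pos: [463.3, 23.4, 33.7]
tool_rot: [3.142, -0.0, 1.373]
force: [-1.2, 0.4, 6.3]
width: 34.1
gripper_force: 59.0
```

{"fn": "move_arm", "kwargs": {
  "plan": [
    [[0, 0, 3], [0, 0, 0], 0.2],
    [[0, 0, 8], [0, 0, 0], 0.2],
    [[0, 0, 15], [0, 0, 0], 0.2],
    [[0, 0, 20], [0, 0, 0], 0.2],
    [[0, 0, 20], [0, 0, 0], 0.2],
    [[0, 0, 20], [0, 0, 0], 0.2]
  ]
}}

```text
clock: 5.95
eef_pos: [463.4, 23.3, 120.2]
tool_rot: [3.141, -0.0, 1.373]
force: [0.5, 0.4, -0.6]
width: 33.3
gripper_force: 59.7
```

```bash
cat > side.py <<'E'
from h import *
im=cv2.imread("pics/side0.png");g=im.max(2)
# well pads in side view: dark blobs near projection of top estimates
T=dict(white=(515.1,386.8),blue=(682,149.9),orange=(696.5,-125.3),yellow=(515.2,-390.7))
for n,(x,y) in T.items():
    u,v=proj("side",[[x,y,8]])[0].astype(int)
    m=((g[v-30:v+30,u-75:u+75]<70)).astype(np.uint8)
    _,l,st,ce=cv2.connectedComponentsWithStats(m);k=l[30,75]
    cs,_=cv2.findContours((l==k).astype(np.uint8),0,1);c=cs[0][:,0]+[u-75,v-30]
    r=cv2.minAreaRect(ray("side",c,8).astype(np.float32));print(n,np.round(r[0],1),np.round(r[1],1),round(r[2],1),"top",x,y)
E
python3 side.py
```

```text
white [513.9 385.4] [ 35.1 122.2] 88.6 top 515.1 386.8
blue [679.9 146.1] [37.7 83.3] 77.9 top 682 149.9
orange [ 695.1 -127.8] [59.1 28.8] 4.0 top 696.5 -125.3
yellow [ 514.2 -393.5] [ 57.7 146.4] 88.0 top 515.2 -390.7
```

{"fn": "move_arm", "kwargs": {
  "plan": [
    [[23, -15, 0], [0, 0, 9.5], 0.2],
    [[23, -15, 0], [0, 0, 9.5], 0.2],
    [[23, -15, 0], [0, 0, 9.5], 0.2],
    [[23, -15, 0], [0, 0, 9.5], 0.2],
    [[23, -15, 0], [0, 0, 9.5], 0.2],
    [[23, -15, 0], [0, 0, 9.5], 0.2],
    [[23, -15, 0], [0, 0, 9.5], 0.2],
    [[23, -15, 0], [0, 0, 9.5], 0.2],
    [[23, -15, 0], [0, 0, 9.5], 0.2],
    [[23, -14, 0], [0, 0, 9.5], 0.2]
  ]
}}

```text
clock: 7.2
eef_pos: [693.7, -126.6, 119.4]
tool_rot: [-3.141, -0.0, 3.036]
force: [0.1, 0.4, -0.9]
width: 33.8
gripper_force: 59.8
```

{"fn": "move_arm", "kwargs": {
  "plan": [
    [[4, 0, -25], [0, 0, 6], 0.2],
    [[0, 0, -25], [0, 0, 5.4], 0.2],
    [[0, 0, -25], [0, 0, 0], 0.2],
    [[0, 0, -5], [0, 0, 0], 0.2],
    [[0, 0, 0], [0, 0, 0], 0.2],
    [[0, 0, 0], [0, 0, 0], 0.2]
  ]
}}

```text
clock: 7.95
eef_pos: [698.4, -125.9, 40.7]
tool_rot: [-3.141, 0.002, -3.054]
force: [0.8, -0.1, -0.5]
width: 33.8
gripper_force: 59.8
```

Run:
```python
from dev import *
b=cams.get_image("top");cv2.imwrite("pics/top2.png",b);a=cams.get_image("side");cv2.imwrite("pics/side2.png",a)
s=status.read_state();print(np.round(s["eef_pos"],1),np.degrees(s["tool_rot"]),s["width"])
for k in(8,14,20):print(find("logger",b,k=k))
for k in (3,8):print("handset",find("handset",b,k=k))
p=np.hstack([cv2.resize(a[250:320,345:445],(500,350),interpolation=3),cv2.resize(b[145:215,345:395],(250,350),interpolation=3)])
cv2.imwrite("pics/c1.png",p)
```

```text
[ 698.2 -125.8   40.5] [-1.79964708e+02  1.09550935e-01 -1.74953545e+02] 33.89342648657639
(array([449. ,  23.7]), array([87.9, 45.7]), np.float32(171.6), (88, 44))
(array([449. ,  23.7]), array([87.9, 45.7]), np.float32(171.6), (88, 44))
(array([438.5,  24.8]), array([109.1,  45.8]), np.float32(172.3), (88, 44))
handset (array([445.4,  21.7]), array([135.4,  72.2]), np.float32(103.0), (132, 46))
handset (array([448.7,  22.1]), array([133.6,  88.2]), np.float32(83.4), (132, 46))
```

View pics/c1.png

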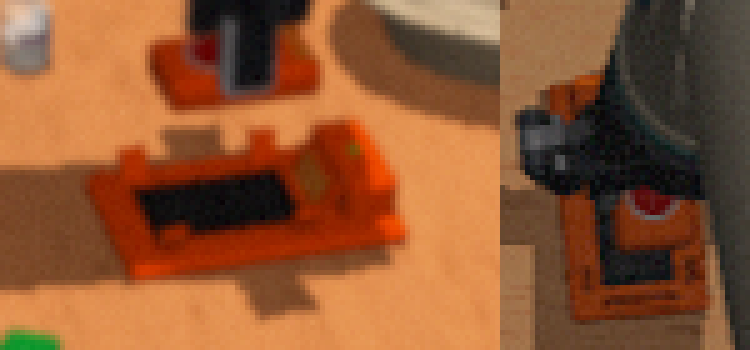

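The crop shows the alarm held level above its cradle, foot toward the block. Its lower front corners are at crop (172,108) and (320,92).

Run:
```python
from h import *
print(ray("side",[[379.4,271.6],[409,268.4]],67))
# top: alarm right/bottom edges visible: crop 615..700 x, y 250 bottom
print(ray("top",[[345+(617-500)/5,145+248/5],[345+(697-500)/5,145+243/5]],83))
c,s=np.cos(np.radians(185)),np.sin(np.radians(185));o=np.array([698.2,-125.8])
for a in(-34,30):
  for b in(-18,18): print(a,b,o+[a*c-b*s,a*s+b*c])
```

```text
[[ 671.1476673  -142.47344844]
 [ 731.39031948 -140.01113865]]
[[ 665.53181881 -110.46040891]
 [ 667.71880555 -146.32817046]]
-34 -18 [ 730.50181637 -104.90520018]
-34 18 [ 733.6394231  -140.76820931]
30 -18 [ 666.74535569 -110.48316772]
30 18 [ 669.88296243 -146.34617685]
```

{"fn": "move_arm", "kwargs": {
  "plan": [
    [[-4, -0.5, -15], [0, 0, 0], 0.2],
    [[0, 0, -15], [0, 0, 0], 0.2],
    [[0, 0, -12], [0, 0, 0], 0.2],
    [[0, 0, -8], [0, 0, 0], 0.2],
    [[0, 0, -4], [0, 0, 0], 0.2],
    [[0, 0, -2], [0, 0, 0], 0.2],
    [[0, 0, 0], [0, 0, 0], 0.2]
  ]
}}

```text
clock: 8.93
eef_pos: [693.7, -126.2, -16.5]
tool_rot: [-3.141, 0.0, -3.054]
force: [-0.4, -0.4, -0.7]
width: 33.9
gripper_force: 59.8
```

{"fn": "move_arm", "kwargs": {
  "plan": [
    [[0, 0, -1], [0, 0, 0], 0.2],
    [[0, 0, -1], [0, 0, 0], 0.2],
    [[0, 0, -0.5], [0, 0, 0], 0.2],
    [[0, 0, 0], [0, 0, 0], 0.2]
  ]
}}

```text
clock: 9.43
eef_pos: [693.7, -126.3, -18.2]
tool_rot: [-3.141, 0.001, -3.054]
force: [-2.1, -0.5, 4.3]
width: 34.1
gripper_force: 60.4
```

Touchdown. Now slide it towards the block until the force rises.

{"fn": "move_arm", "kwargs": {
  "plan": [
    [[1.5, 0.1, 0], [0, 0, 0], 0.2],
    [[1.5, 0.1, 0], [0, 0, 0], 0.2],
    [[1, 0.1, 0], [0, 0, 0], 0.2],
    [[1, 0.1, 0], [0, 0, 0], 0.2],
    [[1, 0.1, 0], [0, 0, 0], 0.2],
    [[0, 0, 0], [0, 0, 0], 0.2]
  ]
}}

```text
clock: 10.18
eef_pos: [699.7, -126.1, -18.2]
tool_rot: [-3.141, 0.001, -3.054]
force: [-2.0, -0.1, 5.2]
width: 33.6
gripper_force: 60.4
```

{"fn": "move_arm", "kwargs": {
  "plan": [
    [[1, 0.1, 0], [0, 0, 0], 0.2],
    [[1, 0.1, 0], [0, 0, 0], 0.2],
    [[1, 0.1, 0], [0, 0, 0], 0.2],
    [[0, 0, 0], [0, 0, 0], 0.2]
  ]
}}

```text
clock: 10.68
eef_pos: [700.0, -126.1, -18.2]
tool_rot: [-3.141, -0.005, -3.054]
force: [-7.5, -0.1, 9.9]
width: 34.1
gripper_force: 61.0
```

{"fn": "move_arm", "kwargs": {
  "plan": [
    [[-1, 0, 0.5], [0, 0, 0], 0.45],
    [[0, 0, 0], [0, 0, 0], 0.55],
    [[0, 0, 0], [0, 0, 0], 0.55],
    [[0, 0, 20], [0, 0, 0], 0.55],
    [[0, 0, 40], [0, 0, 0], 0.55],
    [[0, 0, 50], [0, 0, 0], 0.6],
    [[-40, 20, 40], [0, 0, 0], 0.6],
    [[-50, 25, 0], [0, 0, 0], 0.7]
  ]
}}

```text
clock: 11.68
eef_pos: [614.7, -80.5, 136.3]
tool_rot: [-3.14, 0.011, -3.055]
force: [0.6, 0.8, -0.4]
width: 59.7
gripper_force: 0.0
```

Run:
```python
from dev import *
a=cams.get_image("side");b=cams.get_image("top");cv2.imwrite("pics/side3.png",a);cv2.imwrite("pics/top3.png",b)
s=status.read_state();print(np.round(s["eef_pos"],1),np.degrees(s["tool_rot"]),s["width"],s["qpos"])
for k in(8,14):print(find("logger",b,k=k))
cv2.imwrite("pics/c2.png",np.hstack([cv2.resize(a[265:310,355:435],(480,270),interpolation=3),cv2.resize(b[150:215,350:395],(187,270),interpolation=3)]))
```

```text
[603.7 -76.6 132.3] [ 179.84148831   -0.45017613 -174.72042532] 59.8163693337701 [ 0.17323554  0.64712986 -0.14883657  1.69004824  0.12021827  0.82157524
  1.63428764]
(array([449. ,  23.3]), array([87.9, 46. ]), np.float32(172.3), (88, 44))
(array([449. ,  23.3]), array([87.9, 46. ]), np.float32(172.3), (88, 44))
```

View pics/c2.png

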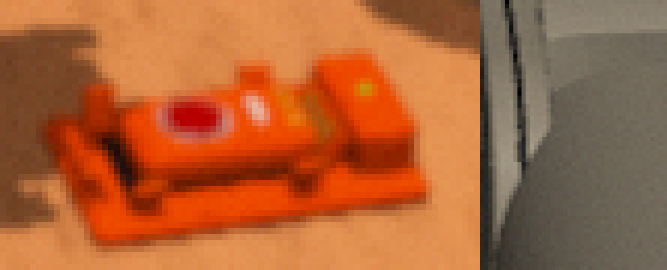

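The alarm lies flat in its cradle with its foot against the block and only a gap at the head end. Next is the logger.

{"fn": "move_arm", "kwargs": {
  "plan": [
    [[-25, 17, 0], [0, 0, -3], 0.7],
    [[-25, 17, 0], [0, 0, -3], 0.7],
    [[-25, 17, 0], [0, 0, -3], 0.7],
    [[-25, 17, 0], [0, 0, -3], 0.7],
    [[-26, 16, -10], [0, 0, -1], 0.7],
    [[-26, 16, -20], [0, 0, 0], 0.7],
    [[0, 0, -20], [0, 0, 0], 0.7],
    [[0, 0, 0], [0, 0, 0], 0.7]
  ]
}}

```text
clock: 12.78
eef_pos: [459.2, 19.8, 81.3]
tool_rot: [-3.141, -0.001, 3.004]
force: [0.9, 0.1, 1.6]
width: 60.1
gripper_force: 0.0
```

```bash
python3 - <<'E'
from dev import *
a=cams.get_image("side");s=status.read_state();print(np.round(s["eef_pos"],1),np.degrees(s["tool_rot"]),s["width"])
for n,f in(("pre",cv2.imread("pics/side3.png")),("now",a)):
    m=mask("logger",cv2.cvtColor(f[225:285,225:300],cv2.COLOR_BGR2HSV));cs,_=cv2.findContours(m,0,1);c=max(cs,key=cv2.contourArea);print(n,np.array(cv2.boundingRect(c))+[225,225,0,0])
t=np.radians(172);c,q=np.cos(t),np.sin(t)
P=np.array([[449+i*44*c-j*22*q,23.4+i*44*q+j*22*c,z] for i in(-1,1) for j in(-1,1) for z in(42,60)]);u=proj("side",P);print(u.min(0),u.max(0)-u.min(0))
E
python3 tip.py
```

```text
[460.   19.6  81.8] [1.79996259e+02 3.17922063e-02 1.72050660e+02] 59.81714106802205
pre [242 236  40  23]
now [243 237  39  22]
[240.65594509 234.19192442] [42.64548774 17.83486678]
[460.6  19.5  82.1] 59.7 [ 1.2  0.4 -0.2] pred tips [[268.3 223.1]
 [265.6 239.7]]
199 ..............+###############+......................
201 ...............+##+.+#########+......................
203 ...............+##############+......................
205 .....++++......+##############+......................
207 .....++++......+##############+......................
209 ................++#########+.........................
211 ..................+#######++.........................
213 ..................+#######++.........................
215 ...................+######++.........................
217 ...................+#######+.........................
219 ...................+#######+.........................
221 ...................+#######+.........................
223 .....................+++++...........................
225 .....................................................
227 .....................................................
229 .....................................................
231 .....................................................
233 .....................................................
cols 240 292
```

{"fn": "move_arm", "kwargs": {
  "plan": [
    [[-4, 2, -10], [0, 0, 0], 0.7],
    [[-3, 2, -15], [0, 0, 0], 0.7],
    [[0, 0, -15], [0, 0, 0], 0.7],
    [[0, 0, -10], [0, 0, 0], 0.7],
    [[0, 0, -8], [0, 0, 0], 0.7],
    [[0, 0, -4], [0, 0, 0], 0.65],
    [[0, 0, 0], [0, 0, 0], 0.65]
  ]
}}

```text
clock: 13.75
eef_pos: [452.4, 23.5, 19.1]
tool_rot: [-3.142, -0.0, 3.003]
force: [-0.1, -0.3, 0.5]
width: 55.6
gripper_force: 0.0
```

```bash
python3 tip.py
```

```text
[452.5  23.6  19.3] 55.7 [0.3 0.4 0.2] pred tips [[266.  247.1]
 [263.5 263.3]]
223 ..............+###############+......................
225 ...............###############+......................
227 ...............+##############+......................
229 ...............+##############+......................
231 ...............+##############+......................
233 ...............+#############++......................
235 ................+###########++++.....................
237 ......++++..+++++++#######+++++++++++++++++++........
239 .....+++++.++++++++#######+++++++++++++++++++........
241 .....+++++.+++++++++######++++++.++++++++++++........
243 ....++++++.+++++++++#######++++++++++++++++++........
245 ....++++++++++++++++#######++++++++++++++++++........
247 ....++++++++++++++++######++++++++++++++++++.........
249 ....+++++++++++++++++++++++++++++++++++++++++........
251 .....++++##+++++++++++++++++++++++++++#++++++........
253 .......++#####++++#++++++++++++++++++++++++..........
255 ........+#####++.+#++++++++++++++++++++.....++.......
257 ........+######+.++#++++++++++++++..+++++.......+....
cols 238 290
```

{"fn": "move_arm", "kwargs": {
  "plan": [
    [[0, 0, -2.5], [0, 0, 0], 0.6],
    [[0, 0, 0], [0, 0, 0], 0.5],
    [[0, 0, 0], [0, 0, 0], 0.4],
    [[0, 0, 0], [0, 0, 0], 0.3],
    [[0, 0, 0], [0, 0, 0], 0.3],
    [[0, 0, 0], [0, 0, 0], 0.3],
    [[0, 0, 0], [0, 0, 0], 0.3]
  ]
}}

```text
clock: 14.68
eef_pos: [452.5, 23.6, 17.2]
tool_rot: [3.142, 0.0, 3.003]
force: [-0.7, 0.1, 5.0]
width: 41.7
gripper_force: 59.9
```

{"fn": "move_arm", "kwargs": {
  "plan": [
    [[0, 0, 3], [0, 0, 0], 0.3],
    [[0, 0, 10], [0, 0, 0], 0.3],
    [[0, 0, 20], [0, 0, 0], 0.3],
    [[0, 0, 25], [0, 0, 0], 0.3],
    [[10, 5, 25], [0, 0, 0], 0.3],
    [[40, 22, 15], [0, 0, -0.8], 0.3],
    [[45, 25, 0], [0, 0, 0], 0.3],
    [[45, 25, 0], [0, 0, 0], 0.3],
    [[45, 25, 0], [0, 0, 0], 0.3],
    [[40, 22, 0], [0, 0, 0], 0.3]
  ]
}}

```text
clock: 15.92
eef_pos: [678.6, 148.6, 115.3]
tool_rot: [3.141, 0.0, 2.989]
force: [0.5, 0.1, -0.6]
width: 41.8
gripper_force: 60.8
```

{"fn": "move_arm", "kwargs": {
  "plan": [
    [[4, 1, -15], [0, 0, 0], 0.3],
    [[0, 0, -20], [0, 0, 0], 0.3],
    [[0, 0, -20], [0, 0, 0], 0.3],
    [[0, 0, -15], [0, 0, 0], 0.3],
    [[0, 0, 0], [0, 0, 0], 0.3],
    [[0, 0, 0], [0, 0, 0], 0.3]
  ]
}}

```text
clock: 16.68
eef_pos: [681.8, 148.6, 45.3]
tool_rot: [3.141, 0.001, 2.989]
force: [-0.5, 0.3, -0.0]
width: 41.7
gripper_force: 60.8
```

Run:
```python
from dev import *
a=cams.get_image("side");b=cams.get_image("top");cv2.imwrite("pics/side4.png",a);cv2.imwrite("pics/top4.png",b)
s=status.read_state();p=s["eef_pos"];print(np.round(p,1),np.degrees(s["tool_rot"]),s["width"])
yaw=s["tool_rot"][2];c,q=np.cos(yaw),np.sin(yaw)
for z in(p[2]+25,p[2]+43): print(z,np.round(proj("side",[[p[0]+i*44*c-j*22*q,p[1]+i*44*q+j*22*c,z] for i in(-1,1) for j in(-1,1)]),1).tolist())
m=mask("logger",cv2.cvtColor(a[175:245,320:400],cv2.COLOR_BGR2HSV))
for r in range(0,70,2):print(175+r,"".join(".#"[x] for x in m[r]))
print("handset",[find("handset",b,k=k)[:3] for k in(3,6,10)]);print("term",[find("terminal",b,k=k)[:3] for k in(10,20)])
```

```text
[682.2 148.7  45.7] [1.79961573e+02 9.26027762e-02 1.71239031e+02] 41.41484783292843
70.67377242238015 [[375.1, 196.7], [376.3, 205.4], [338.6, 196.7], [338.8, 205.3]]
88.67377242238015 [[375.4, 190.1], [376.6, 198.6], [338.7, 190.0], [338.9, 198.5]]
175 ................................................................................
177 ................................................................................
179 ................................................................................
181 ................................................................................
183 ................................................................................
185 ................................................................................
187 ................................................................................
189 ................................................................................
191 ................................................................................
193 ...................##..........................##...............................
[... 1770 characters left out ...]
...............
237 ................................................................................
239 ................................................................................
241 ................................................................................
243 ............................####................................................
handset [(array([447.6,  19.5]), array([135.9,  49.1]), np.float32(89.7)), (array([447.6,  19.5]), array([135.9,  49.1]), np.float32(89.7)), (array([447.6,  19.5]), array([135.9,  49.1]), np.float32(89.7))]
term [(array([445.2,  13.5]), array([134.6,  64.1]), np.float32(92.3)), (array([450.5,  29. ]), array([211.5, 137.5]), np.float32(89.7))]
```

{"fn": "move_arm", "kwargs": {
  "plan": [
    [[0, 0, -15], [0, 0, 0], 0.3],
    [[0, 0, -15], [0, 0, 0], 0.3],
    [[0, 0, -12], [0, 0, 0], 0.3],
    [[0, 0, -8], [0, 0, 0], 0.3],
    [[0, 0, -5], [0, 0, 0], 0.3],
    [[0, 0, -3], [0, 0, 0], 0.3],
    [[0, 0, -2], [0, 0, 0], 0.3],
    [[0, 0, -1], [0, 0, 0], 0.3],
    [[0, 0, 0], [0, 0, 0], 0.3]
  ]
}}

```text
clock: 17.9
eef_pos: [681.5, 148.6, -16.1]
tool_rot: [3.141, 0.0, 2.989]
force: [0.6, 0.4, -0.5]
width: 41.7
gripper_force: 60.8
```

{"fn": "move_arm", "kwargs": {
  "plan": [
    [[0, 0, -1], [0, 0, 0], 0.3],
    [[0, 0, -1], [0, 0, 0], 0.3],
    [[0, 0, 0], [0, 0, 0], 0.3]
  ]
}}

```text
clock: 18.27
eef_pos: [681.7, 148.6, -16.7]
tool_rot: [3.141, 0.001, 2.989]
force: [-3.3, -0.7, 8.0]
width: 41.8
gripper_force: 61.8
```

{"fn": "move_arm", "kwargs": {
  "plan": [
    [[1.5, -0.2, 0], [0, 0, 0], 0.3],
    [[1.5, -0.2, 0], [0, 0, 0], 0.3],
    [[1, -0.2, 0], [0, 0, 0], 0.3],
    [[1, -0.2, 0], [0, 0, 0], 0.3],
    [[1, -0.1, 0], [0, 0, 0], 0.3],
    [[0, 0, 0], [0, 0, 0], 0.3]
  ]
}}

```text
clock: 19.02
eef_pos: [687.8, 148.4, -16.7]
tool_rot: [3.141, 0.001, 2.989]
force: [-2.1, 0.2, 7.4]
width: 41.4
gripper_force: 61.7
```

{"fn": "move_arm", "kwargs": {
  "plan": [
    [[1, -0.2, 0], [0, 0, 0], 0.3],
    [[1, -0.2, 0], [0, 0, 0], 0.3],
    [[1, -0.2, 0], [0, 0, 0], 0.3],
    [[1, -0.1, 0], [0, 0, 0], 0.3],
    [[0, 0, 0], [0, 0, 0], 0.3]
  ]
}}

```text
clock: 19.65
eef_pos: [689.2, 148.2, -16.7]
tool_rot: [3.141, -0.004, 2.989]
force: [-7.3, 0.3, 11.7]
width: 41.9
gripper_force: 62.2
```

{"fn": "move_arm", "kwargs": {
  "plan": [
    [[-1, 0, 0.5], [0, 0, 0], 0.55],
    [[0, 0, 0], [0, 0, 0], 0.65],
    [[0, 0, 0], [0, 0, 0], 0.7],
    [[0, 0, 20], [0, 0, 0], 0.7],
    [[0, 0, 40], [0, 0, 0], 0.7],
    [[0, 0, 40], [0, 0, -5], 0.7],
    [[-20, -20, 20], [0, 0, -9], 0.7],
    [[-35, -35, 0], [0, 0, -9], 0.7],
    [[-35, -35, 0], [0, 0, -9], 0.7],
    [[0, 0, 0], [0, 0, -9], 0.7]
  ]
}}

```text
clock: 20.9
eef_pos: [597.8, 52.5, 103.9]
tool_rot: [-3.139, 0.0, 2.263]
force: [0.9, 0.7, -0.1]
width: 59.9
gripper_force: 0.0
```

Run:
```python
from dev import *
a=cams.get_image("side");b=cams.get_image("top");cv2.imwrite("pics/side5.png",a);cv2.imwrite("pics/top5.png",b)
s=status.read_state();p=s["eef_pos"];print(np.round(p,1),np.degrees(s["tool_rot"]),s["width"])
cv2.imwrite("pics/c3.png",np.hstack([cv2.resize(a[205:245,325:395],(420,240),interpolation=3),cv2.resize(a[225:295,230:300],(240,240),interpolation=3)]))
m=mask("handset",cv2.cvtColor(b[265:320,270:350],cv2.COLOR_BGR2HSV))
for r in range(0,55,2):print(265+r,"".join(".#"[x] for x in m[r]))
print("handset",[find("handset",b,k=k)[:3] for k in(3,6)])
```

```text
[600.9  56.6 103.9] [1.79893847e+02 7.62985532e-02 1.30158345e+02] 59.73005882534227
265 ##########################.##...................................................
267 ##########################.#....................................................
269 ##########################......................................................
271 #########################..#....................................................
273 #########################.......................................................
275 ###########################.....................................................
277 .#########################..#...................................................
279 ..........#################.....................................................
281 ...............###########.#....................................................
283 .....................####..#...........#############################............
285 ...........................#..........#######................#######............
287 ......................................#######................#######........
[... 801 characters left out ...]
.....................................................
309 ###############.................................................................
311 ################................................................................
313 ##################..............................................................
315 ####################............................................................
317 ###################.............................................................
319 ###################.............................................................
handset [(array([490.1,  88.4]), array([87. , 56.9]), np.float32(89.8)), (array([490.1,  88.4]), array([87. , 56.9]), np.float32(89.8))]
```

View pics/c3.png

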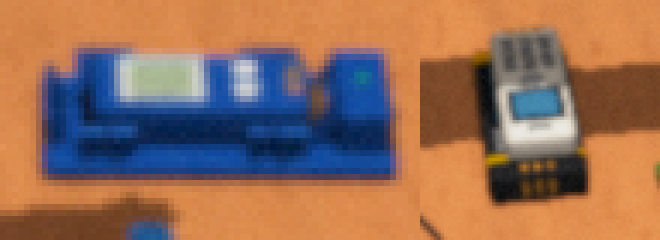

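The crop shows the logger flat in its well. Its foot reaches the sloping contact face, and both the stop position and the force agree with that. The handset lies on the terminal with its keypad (foot) towards +y.

Run:
```python
from dev import *
b=cv2.imread("pics/top4.png")
c,a=268,262;s=cv2.cvtColor(b[262:322,268:353],cv2.COLOR_BGR2HSV)
s=cv2.resize(s,None,fx=6,fy=6,interpolation=1)
for th in(100,115):
    m=((s[...,1]<70)&(s[...,2]>th)).astype(np.uint8)
    m=cv2.morphologyEx(m,cv2.MORPH_CLOSE,np.ones((90,90)));m=cv2.morphologyEx(m,cv2.MORPH_OPEN,np.ones((60,60)))
    cs,_=cv2.findContours(m,0,1);cs=max(cs,key=cv2.contourArea)
    w=ray("top",(cs[:,0]+.5)/6-.5+[c,a],42).astype(np.float32);r=cv2.minAreaRect(w);print(th,np.round(r,1) if 0 else r)
    # long edges: line fits of max/min x per y
    cen=w.mean(0);y=w[:,1]
    for sgn in(1,-1):
        k=(sgn*(w[:,0]-cen[0])>15)&(abs(y-cen[1])<50);f=np.polyfit(y[k],w[k,0],1);print(sgn,f, "tilt deg",np.degrees(np.arctan(-f[0])), "x at y=20",np.polyval(f,20))
    print("y range",y.min(),y.max())
# terminal outline: yellow band/dark at z=22
m=((s[...,0]>22)&(s[...,0]<36)&(s[...,1]>150)).astype(np.uint8)
n,l,st,ce=cv2.connectedComponentsWithStats(m)
for i in range(1,n):
    if st[i,4]>60: print("yellow",ray("top",ce[i]/6-.4+[c,a],22).round(1),st[i])
a=cv2.imread("pics/side5.png");h=cv2.cvtColor(a[225:285,235:305],cv2.COLOR_BGR2HSV)
m=((h[...,1]<60)&(h[...,2]>120)).astype(np.uint8);cs,_=cv2.findContours(m,0,1);q=max(cs,key=cv2.contourArea);print(np.array(cv2.boundingRect(q))+[235,225,0,0])
for y in(-45,19,80):print(proj("side",[[447.6-23,y,42],[447.6+23,y,42]]).round(1).tolist())
for r in range(20,46,3):
    k=np.where(m[r])[0];print(225+r,k.min()+235,k.max()+235)
```

```text
100 ((448.551513671875, 21.159549713134766), (129.32156372070312, 47.03126525878906), 89.7480239868164)
1 [-5.69452997e-02  4.71051926e+02] tilt deg 3.2592054304706006 x at y=20 469.9130197018803
-1 [8.56418010e-03 4.25517937e+02] tilt deg -0.4906793788840122 x at y=20 425.6892201282456
y range -43.54257 85.77932
115 ((448.7304992675781, 19.675922393798828), (125.57109832763672, 45.90434646606445), 89.74776458740234)
1 [-8.10891540e-02  4.70542793e+02] tilt deg 4.635922952604785 x at y=20 468.9210102643045
-1 [3.14085218e-02 4.26589210e+02] tilt deg -1.7989843309082498 x at y=20 427.2173800534384
y range -43.13528 82.39805
yellow [[476.1 -33.4]] [385 106  23   9 116]
yellow [[422.1 -35.3]] [392 239  24  25 393]
[251 235  25  36]
[[252.5, 264.8], [274.6, 263.0]]
[[251.5, 248.4], [272.6, 246.8]]
[[250.5, 234.1], [270.9, 232.6]]
245 253 270
248 253 271
251 252 273
254 253 274
257 253 274
260 253 275
263 253 275
266 254 274
269 256 267
```

{"fn": "move_arm", "kwargs": {
  "plan": [
    [[-25, -6, 0], [0, 0, -8], 0.72],
    [[-25, -6, 0], [0, 0, -8], 0.72],
    [[-25, -6, 0], [0, 0, -8], 0.72],
    [[-25, -6, 0], [0, 0, -8], 0.72],
    [[-25, -6, -10], [0, 0, -6.7], 0.72],
    [[-25, -6, -20], [0, 0, 0], 0.72],
    [[0, 0, -20], [0, 0, 0], 0.72],
    [[0, 0, -10], [0, 0, 0], 0.72],
    [[0, 0, 0], [0, 0, 0], 0.72]
  ]
}}

```text
clock: 22.12
eef_pos: [451.1, 21.5, 42.1]
tool_rot: [3.141, -0.001, 1.6]
force: [0.1, 0.1, 0.4]
width: 61.9
gripper_force: 0.0
```

```bash
python3 tip.py
```

```text
[451.3  21.3  42.4] 61.5 [-0.1  0.6  0.3] pred tips [[280.  245.3]
 [247.3 248.3]]
214 #########+............................+######+.......
216 ########+..............................+####+........
218 ..+#####+..............................+++##+........
220 ...+###+++.............................+++##+........
222 ....###+++.............................++++#+........
224 ....+##+++.............................++++#+........
226 ....+##+++.............................++++#+........
228 ....+##+++.............................+++++.........
230 .....##+++..............................++...........
232 ........++...........................................
234 .....................................................
236 ..................+....++..+++.......................
238 ................+++++.++++.+++++.....................
240 .................++++++++++.++++.....................
242 ...........++++..++++++++++++++++.+..................
244 .........+####+..++++++++++..+++..+..................
246 .........+####++........++++.......+.................
248 ........+#####++......+++++++......+.................
cols 237 289
```

{"fn": "move_arm", "kwargs": {
  "plan": [
    [[0, -0.5, -15], [0, 0, 0], 0.7],
    [[0, 0, -13], [0, 0, 0], 0.7],
    [[0, 0, -9], [0, 0, 0], 0.67],
    [[0, 0, -5], [0, 0, 0], 0.65],
    [[0, 0, -2], [0, 0, 0], 0.6],
    [[0, 0, 0], [0, 0, 0], 0.5],
    [[0, 0, 0], [0, 0, 0], 0.4],
    [[0, 0, 0], [0, 0, 0], 0.35],
    [[0, 0, 0], [0, 0, 0], 0.35],
    [[0, 0, 0], [0, 0, 0], 0.35]
  ]
}}

```text
clock: 23.42
eef_pos: [450.4, 20.5, -1.6]
tool_rot: [3.142, -0.0, 1.598]
force: [-1.8, 0.1, 5.4]
width: 43.8
gripper_force: 61.4
```

{"fn": "move_arm", "kwargs": {
  "plan": [
    [[0, 0, 3], [0, 0, 0], 0.35],
    [[0, 0, 10], [0, 0, 0], 0.35],
    [[0, 0, 20], [0, 0, 0], 0.35],
    [[0, 0, 25], [0, 0, 0], 0.35],
    [[0, 0, 25], [0, 0, 0], 0.35],
    [[0, 0, 20], [0, 0, 0], 0.35],
    [[6, 35, 0], [0, 0, -8], 0.35],
    [[6, 35, 0], [0, 0, -8], 0.35],
    [[6, 35, 0], [0, 0, -8], 0.35],
    [[6, 35, 0], [0, 0, -8], 0.35]
  ]
}}

```text
clock: 24.68
eef_pos: [474.4, 161.9, 101.8]
tool_rot: [3.141, -0.001, 1.035]
force: [0.0, -0.1, -2.4]
width: 43.5
gripper_force: 61.4
```

{"fn": "move_arm", "kwargs": {
  "plan": [
    [[6, 35, 0], [0, 0, -8], 0.35],
    [[6, 35, 0], [0, 0, -8], 0.35],
    [[6, 35, 0], [0, 0, -8], 0.35],
    [[6, 35, 0], [0, 0, -8], 0.35],
    [[6, 35, 0], [0, 0, -8], 0.35],
    [[6, 35, 0], [0, 0, -8], 0.35],
    [[5, 15, 0], [0, 0, -8], 0.35],
    [[0, 0, -10], [0, 0, -5.2], 0.35],
    [[0, 0, -20], [0, 0, 0], 0.35],
    [[0, 0, -20], [0, 0, 0], 0.35]
  ]
}}

```text
clock: 25.92
eef_pos: [514.7, 385.4, 49.9]
tool_rot: [3.141, 0.001, -0.028]
force: [-0.2, 0.5, -1.3]
width: 43.8
gripper_force: 61.4
```

Run:
```python
from dev import *
a=cams.get_image("side");b=cams.get_image("top");cv2.imwrite("pics/side6.png",a);cv2.imwrite("pics/top6.png",b)
s=status.read_state();p=s["eef_pos"];print(np.round(p,1),np.degrees(s["tool_rot"]),s["width"],s["qpos"])
yaw=s["tool_rot"][2];c,q=np.cos(yaw),np.sin(yaw)
for z in(p[2]+23.6,p[2]+43.6): print(z,np.round(proj("side",[[p[0]+i*66*c-j*23*q,p[1]+i*66*q+j*23*c,z] for i in(-1,1) for j in(-1,1)]),1).tolist())
h=cv2.cvtColor(a[140:205,240:330],cv2.COLOR_BGR2HSV);m=(h[...,1]<75)&(h[...,2]>110)
for r in range(0,65,2):print(140+r,"".join(".#"[int(x)] for x in m[r]))
print("term",[find("terminal",b,k=k)[:3] for k in(6,10,14)])
```

```text
[513.1 384.6  48.2] [179.86477778   0.27755312  -1.63600943] 43.684841035497826 [-1.13961693  0.96736606  0.84473328  1.66969287 -0.87524944  0.93203334
 -1.54584349]
71.76547929330647 [[254.5, 169.3], [254.3, 162.3], [304.1, 166.8], [302.7, 159.8]]
91.76547929330647 [[254.0, 162.4], [253.9, 155.4], [304.0, 159.9], [302.6, 153.0]]
140 ############################.##..............###.#.#####.###.###########.##...#.#####..#.#
142 #######.##########.##.#########.#...........##.#.######.###..#####.#.#.####.#####.#.##.#.#
144 ######.########.####.###.########...........#.##############..######.####.#####.#####.####
146 #.###########.##.#############.##...........######..#.###.#############.#####..##..###.###
148 .##########.####.###.#######.###.............########..################.#####..##..###.###
150 #.###.##..#########.#####.###.###...........################.######.#.#######..#.###.#####
152 #####.###.##########.##########.##..........################..###.############.##########.
154 ##########.###################..#.....................#...##....##.####.##.#..##.###.####.
156 ###
[... 1871 characters left out ...]
.....................
196 ..........................................................................................
198 ..........................................................................................
200 ..........................................................................................
202 ..........................................................................................
204 ..........................................................................................
term [(array([445.1,  21. ]), array([149.9,  63.5]), np.float32(92.0)), (array([445.1,  21. ]), array([149.9,  63.5]), np.float32(92.0)), (array([445.1,  21. ]), array([149.9,  63.5]), np.float32(92.0))]
```

{"fn": "move_arm", "kwargs": {
  "plan": [
    [[0, 0.5, -18], [0, 0, 0], 0.35],
    [[0, 0, -16], [0, 0, 0], 0.35],
    [[0, 0, -12], [0, 0, 0], 0.35],
    [[0, 0, -8], [0, 0, 0], 0.35],
    [[0, 0, -5], [0, 0, 0], 0.35],
    [[0, 0, -3], [0, 0, 0], 0.35],
    [[0, 0, -2], [0, 0, 0], 0.35],
    [[0, 0, 0], [0, 0, 0], 0.35],
    [[0, 0, 0], [0, 0, 0], 0.35]
  ]
}}

```text
clock: 27.15
eef_pos: [515.5, 386.1, -12.5]
tool_rot: [-3.141, -0.0, -0.029]
force: [-0.3, -0.3, -1.3]
width: 43.6
gripper_force: 61.5
```

{"fn": "move_arm", "kwargs": {
  "plan": [
    [[0, 0, -1], [0, 0, 0], 0.35],
    [[0, 0, -1], [0, 0, 0], 0.35],
    [[0, 0, -1], [0, 0, 0], 0.35],
    [[0, 0, -1], [0, 0, 0], 0.35],
    [[0, 0, 0], [0, 0, 0], 0.35]
  ]
}}

```text
clock: 27.78
eef_pos: [515.5, 386.1, -15.5]
tool_rot: [-3.141, 0.0, -0.029]
force: [-4.1, -1.0, 8.0]
width: 43.6
gripper_force: 62.5
```

{"fn": "move_arm", "kwargs": {
  "plan": [
    [[1.5, 0, 0], [0, 0, 0], 0.35],
    [[1.5, 0, 0], [0, 0, 0], 0.35],
    [[1, -0.1, 0], [0, 0, 0], 0.35],
    [[1, 0, 0], [0, 0, 0], 0.35],
    [[1, 0, 0], [0, 0, 0], 0.35],
    [[0, 0, 0], [0, 0, 0], 0.35]
  ]
}}

```text
clock: 28.52
eef_pos: [518.7, 386.6, -15.6]
tool_rot: [-3.14, 0.005, -0.028]
force: [-8.2, -0.7, 11.8]
width: 43.6
gripper_force: 63.0
```

{"fn": "move_arm", "kwargs": {
  "plan": [
    [[1, 0, 0], [0, 0, 0], 0.35],
    [[1, 0, 0], [0, 0, 0], 0.35],
    [[0, 0, 0], [0, 0, 0], 0.35]
  ]
}}

```text
clock: 28.9
eef_pos: [518.7, 386.6, -15.6]
tool_rot: [-3.14, 0.009, -0.028]
force: [-11.9, -1.5, 15.9]
width: 43.7
gripper_force: 63.4
```

{"fn": "move_arm", "kwargs": {
  "plan": [
    [[-3, 0, 0.5], [0, 0, 0], 0.55],
    [[0, 0, 0], [0, 0, 0], 0.65],
    [[0, 0, 0], [0, 0, 0], 0.7],
    [[0, 0, 20], [0, 0, 0], 0.7],
    [[0, 0, 40], [0, 0, 0], 0.75],
    [[0, 0, 40], [0, 0, 5], 0.75],
    [[-6, -35, 10], [0, 0, 8], 0.8],
    [[-6, -35, 0], [0, 0, 8], 0.9],
    [[-6, -35, 0], [0, 0, 8], 0.92],
    [[-6, -35, 0], [0, 0, 8], 0.92]
  ]
}}

```text
clock: 30.15
eef_pos: [497.0, 244.5, 95.2]
tool_rot: [3.141, -0.002, 0.621]
force: [-0.4, 0.7, -0.4]
width: 78.9
gripper_force: 0.0
```

Run:
```python
from dev import *
a=cams.get_image("side");b=cams.get_image("top");cv2.imwrite("pics/side7.png",a);cv2.imwrite("pics/top7.png",b)
s=status.read_state();p=s["eef_pos"];print(np.round(p,1),np.degrees(s["tool_rot"]),s["width"])
h=cv2.cvtColor(a[168:200,245:325],cv2.COLOR_BGR2HSV)
for r in range(0,30,2):print(168+r,"".join("%x"%(x//17) for x in h[r,:,2]))
for z in (8,28):print(np.round(proj("side",[[518.7+i*66,386.6+j*23,z] for i in(-1,1) for j in(-1,1)]),1).tolist())
print("term",find("terminal",b,k=8)[:3])
```

```text
[496.9 240.7  95.7] [ 1.79911042e+02 -2.06533136e-02  3.50366622e+01] 78.61154230159836
168 778888888888888999aaaaaaaaaaaaabbbbba976679abbbbbccccccccccccccccccccccccccccccc
170 bbbcccccccccccccccccccbccccccccccccccccccccccccccccccccccccccccccccccccccccccccc
172 cccccccccccccccccccccccccccccccccccccccccccccccccccccccccccccccccccccccccccccccc
174 cccccccccccccccccccccccccccccccccccccccccccccccccccccbcccccccccccddddccccccccccc
176 ccccccccccccccccccbbbbbbbbbbbaaabcccccdcbaabbaabaaaba8acdddccccbcddddddccccccccc
178 cccccccccccddddcccb7788888888866acbbbcccb88ab88aa89ba89cdddcbaaabdddddddcbcccccc
180 cccccccccccccccbbca679aaa9999977abaaabccc989a889a88aba9bdddccaabbcddddddcccccccc
182 cccccbbbbcccbccdddc8788888888779cddddddddcbcdccddccddddddcccba89abddddddcbbccccc
184 cccccbbaabca8acddddddccbbbccccccccccccccbbbbbbbbaaaaaaaaaa99878999aaaa9999abcccc
186 cccccbbaabc956999aaaaaa9999999999998888888888889abbbbbaaa99988887778888888abcccc
188 cccccb999abb9aabbba999987666666666656555666666667777777777668abbba9999999abccccc
190 ccccca999aa8777777776666789aabbbbbbbbbbbccccccca988888899abbbccccddddddddccbcccc
192 cccccbccdcca98888899999abcdddcccddddddddddddcccbbbbbbbaaaaaaaa999aaa999999abcccc
194 cccccbcbaabcbbbbbbbaaaaaaaa9999999999988899abbaaaaaaaaaaaaaaaabccccccccccccbcccc
196 cccccca99aaaaaaaaaaaaaabbbaabccccccccccccccccccccccccccccccccccccccccccccccccccc
[[258.4, 190.7], [257.6, 183.3], [306.8, 187.4], [304.9, 180.1]]
[[257.9, 184.0], [257.2, 176.7], [306.6, 180.8], [304.7, 173.6]]
term (array([445. ,  21.1]), array([149.8,  63.4]), np.float32(92.7))
```

{"fn": "move_arm", "kwargs": {
  "plan": [
    [[-6, -27, 0], [0, 0, 7.2], 1],
    [[-6, -27, 0], [0, 0, 7.2], 1],
    [[-6, -27, 0], [0, 0, 7.2], 1],
    [[-6, -27, 0], [0, 0, 7.2], 1],
    [[-6, -27, 0], [0, 0, 7.2], 1],
    [[-6, -27, 0], [0, 0, 7.2], 1],
    [[-6, -27, -15], [0, 0, 7.2], 1],
    [[-6, -27, -20], [0, 0, 7.2], 1],
    [[0, 0, -20], [0, 0, 0], 1],
    [[0, 0, 0], [0, 0, 0], 1]
  ]
}}

```text
clock: 31.5
eef_pos: [448.5, 29.3, 38.5]
tool_rot: [-3.141, 0.0, 1.62]
force: [0.1, -0.3, 0.5]
width: 85.6
gripper_force: 0.0
```

```bash
python3 tip.py; python3 -c "
from h import *
a=cv2.imread('pics/side7.png').max(2)
for r in range(240,274,3): print(r,''.join('#' if x<75 else '.' for x in a[r,240:290]))
print(proj('side',[[445-31,21,22],[445+31,21,22],[445-33,-53,11],[445+31,-53,11]]).round(1), status.read_state()['tool_rot'][2]*57.296)"
```

```text
[449.   29.7  39.1] 85.3 [ 0.4 -0.3  0.4] pred tips [[284.  243.9]
 [240.8 248.4]]
214 ##+.........................................+++##+...
216 ##+.........................................++++#+...
218 +++.........................................++++#+...
220 +++.........................................++++#+...
222 #++.........................................++++#+...
224 #++.........................................++++.....
226 #+++.........................................+.......
228 ++++.................................................
230 ...+.................................................
232 .....................................................
234 .....................................................
236 .....................................................
238 .....................................................
240 ....................++++++...........................
242 .............++++++++##############+.................
244 ........+++#################+++#####+................
246 .........+######++++++++++++++++####+................
248 .........+######+++++++++++++########+...............
cols 236 288
240 ..................................................
243 .............#.#################..................
246 .......####..................####.................
249 .......####..................####.................
252 .......#####..................####................
255 ........####...................###................
258 ........#####..............########...............
261 ........###########.###.....#.....##..............
264 .........###......................##..............
267 .........###......................................
270 ..................................................
273 ............#######...........########............
[[247.2 256. ]
 [275.4 253.8]
 [247.6 279.6]
 [278.1 277.1]] 92.87108431328252
```

{"fn": "move_arm", "kwargs": {
  "plan": [
    [[1, -5, -12], [0, 0, 0], 1],
    [[0, -4, -15], [0, 0, 0], 1],
    [[0, 0, -15], [0, 0, 0], 1],
    [[0, 0, -12], [0, 0, 0], 1],
    [[0, 0, -8], [0, 0, 0], 0.95],
    [[0, 0, -4], [0, 0, 0], 0.9],
    [[0, 0, -2], [0, 0, 0], 0.85],
    [[0, 0, 0], [0, 0, 0], 0.82]
  ]
}}

```text
clock: 32.55
eef_pos: [449.6, 21.0, -29.3]
tool_rot: [3.141, 0.0, 1.622]
force: [-0.1, -0.1, 0.1]
width: 70.0
gripper_force: 0.0
```

```bash
python3 tip.py
```

```text
[449.6  20.9 -29.2] 70.1 [ 0.4 -0.5  0.3] pred tips [[282.5 271.9]
 [246.9 275.9]]
241 ##########++.....+++++++++++++++++......+######+.....
243 ##################################+.....+#####+......
245 ###############+++++++++++++++#####+....++++##+......
247 +############+++++++++++++++#######+....++++##+......
249 .+###+++######+++++++++++++#########+..+++++##+......
251 .++##+++#######+++++++++++++++######+++++#++##+......
253 .++###++#######++++++++++++##########++++#++##+......
255 ..+###++#############################++++#+++++......
257 ..+###+++############################+++++++++.......
259 ...++++++#############################++++++.........
261 .......++#################+++###+++###+++............
263 ........++###++..++++++###+++###+++####+.............
265 .........++##+.....+..+++##+++##++++###+.............
267 ..........+##++...++....++#++++#+++++++++............
269 ...........++++......................................
271 ...........................++++++++#####+............
273 ............++++####+...+...+..+########+............
275 ............+########+++#++#############+............
cols 238 290
```

{"fn": "move_arm", "kwargs": {
  "plan": [
    [[-1.5, 0, 2], [0, 0, 0], 0.8],
    [[0, 0, 0], [0, 0, 0], 0.7],
    [[0, 0, 0], [0, 0, 0], 0.6],
    [[0, 0, 0], [0, 0, 0], 0.55],
    [[0, 0, 0], [0, 0, 0], 0.55],
    [[0, 0, 0], [0, 0, 0], 0.55]
  ]
}}

```text
clock: 33.35
eef_pos: [447.5, 21.0, -26.4]
tool_rot: [3.141, -0.001, 1.622]
force: [-2.8, 0.6, 10.9]
width: 59.8
gripper_force: 62.2
```

{"fn": "move_arm", "kwargs": {
  "plan": [
    [[0, 0, 3], [0, 0, 0], 0.55],
    [[0, 0, 10], [0, 0, 0], 0.55],
    [[0, 0, 20], [0, 0, 0], 0.55],
    [[0, 0, 25], [0, 0, 0], 0.55],
    [[0, 0, 25], [0, 0, 0], 0.55],
    [[0, 0, 30], [0, 0, 0], 0.55],
    [[6, -37, 10], [0, 0, 7.5], 0.55],
    [[6, -37, 0], [0, 0, 7.5], 0.55],
    [[6, -37, 0], [0, 0, 7.5], 0.55],
    [[6, -37, 0], [0, 0, 7.5], 0.55]
  ]
}}

```text
clock: 34.6
eef_pos: [471.5, -128.1, 96.1]
tool_rot: [-3.141, -0.0, 2.15]
force: [0.8, 1.0, -2.7]
width: 60.1
gripper_force: 65.7
```

{"fn": "move_arm", "kwargs": {
  "plan": [
    [[6, -37, 0], [0, 0, 7.5], 0.55],
    [[6, -37, 0], [0, 0, 7.5], 0.55],
    [[6, -37, 0], [0, 0, 7.5], 0.55],
    [[6, -37, 0], [0, 0, 7.5], 0.55],
    [[6, -37, 0], [0, 0, 7.5], 0.55],
    [[6, -37, 0], [0, 0, 7.5], 0.55],
    [[6, -37, 0], [0, 0, 7.5], 0.55],
    [[2, -5.5, -10], [0, 0, 2.3], 0.55],
    [[0, 0, -15], [0, 0, 0], 0.55],
    [[0, 0, -20], [0, 0, 0], 0.55]
  ]
}}

```text
clock: 35.85
eef_pos: [515.8, -389.6, 49.4]
tool_rot: [3.14, -0.001, 3.103]
force: [0.4, 0.8, -4.2]
width: 59.9
gripper_force: 65.8
```

Run:
```python
from dev import *
a=cams.get_image("side");cv2.imwrite("pics/side8.png",a)
s=status.read_state();p=s["eef_pos"];print(np.round(p,1),np.degrees(s["tool_rot"]),s["width"],s["qpos"].round(2) if hasattr(s["qpos"],"round") else s["qpos"])
yaw=s["tool_rot"][2];c,q=np.cos(yaw),np.sin(yaw)
for z in(p[2]+26.4,p[2]+48.4): print(z,np.round(proj("side",[[p[0]+i*75*c-j*31*q,p[1]+i*75*q+j*31*c,z] for i in(-1,1) for j in(-1,1)]),1).tolist())
h=cv2.cvtColor(a[310:430:3,240:410:2],cv2.COLOR_BGR2HSV)
m=(h[...,2]<75);y=(h[...,0]>22)&(h[...,0]<36)&(h[...,1]>150)
for r in range(m.shape[0]):print(310+3*r,"".join("#" if m[r,i] else "y" if y[r,i] else "." for i in range(m.shape[1])))
```

```text
[ 514.1 -388.2   46.3] [179.76597733  -0.29714313 177.81138248] 59.90031352999002 [ 0.51  0.81  0.16  1.65 -0.18  0.71  2.29]
72.72283546357045 [[360.2, 348.2], [366.4, 375.5], [267.9, 354.7], [268.8, 382.7]]
94.72283546357045 [[360.5, 337.9], [366.8, 364.9], [267.2, 344.3], [268.0, 372.1]]
310 ................................############.........................................
313 ................................#############........................................
316 ...........................##################........y...............................
319 ....................y.....###################........................................
322 .........................#######################.....................................
325 .........................#############..########.....................................
328 ........#...................##########...#######.y.......#...........................
331 .........#..............####.....#####....#####..........#...........................
334 ..........#......................#####....####..........#...........................
[... 2091 characters left out ...]
y.##########################################yyyy.y....................
409 ..............yy.###################################.yyyyyyy....yyyy.....yy..........
412 ...............y.#####yyyyy.#...................................yyyyyyyyyyyy.........
415 ..............yyyyyyyyyy....yyyyyyyyyy.............yy..yyyyyyyyyyyyyyy...............
418 ............yyyy............yyyyyyyyyyyy.............................................
421 ............yyyy..yyyyyyyyyyyyyyy....................................................
424 ............yyyy.....................................................................
427 .....................................................................................
```

{"fn": "move_arm", "kwargs": {
  "plan": [
    [[0, -0.5, -18], [0, 0, 0], 0.55],
    [[0, 0, -16], [0, 0, 0], 0.55],
    [[0, 0, -12], [0, 0, 0], 0.55],
    [[0, 0, -8], [0, 0, 0], 0.55],
    [[0, 0, -5], [0, 0, 0], 0.55],
    [[0, 0, -3], [0, 0, 0], 0.55],
    [[0, 0, 0], [0, 0, 0], 0.55],
    [[0, 0, 0], [0, 0, 0], 0.55]
  ]
}}

```text
clock: 36.9
eef_pos: [516.2, -392.4, -10.9]
tool_rot: [-3.141, 0.001, 3.102]
force: [0.4, -0.7, -3.4]
width: 59.8
gripper_force: 66.0
```

{"fn": "move_arm", "kwargs": {
  "plan": [
    [[0, 0, -2], [0, 0, 0], 0.55],
    [[0, 0, -2], [0, 0, 0], 0.55],
    [[0, 0, -1], [0, 0, 0], 0.55],
    [[0, 0, -1], [0, 0, 0], 0.55],
    [[0, 0, -1], [0, 0, 0], 0.55],
    [[0, 0, -1], [0, 0, 0], 0.55],
    [[0, 0, 0], [0, 0, 0], 0.55]
  ]
}}

```text
clock: 37.78
eef_pos: [515.9, -392.1, -18.2]
tool_rot: [3.142, 0.0, 3.102]
force: [-1.9, 2.1, 5.5]
width: 59.5
gripper_force: 66.9
```

{"fn": "move_arm", "kwargs": {
  "plan": [
    [[1.5, 0, 0], [0, 0, 0], 0.55],
    [[1.5, -0.1, 0], [0, 0, 0], 0.55],
    [[1, 0, 0], [0, 0, 0], 0.55],
    [[1, -0.1, 0], [0, 0, 0], 0.55],
    [[1, 0, 0], [0, 0, 0], 0.55],
    [[1, 0, 0], [0, 0, 0], 0.55],
    [[0, 0, 0], [0, 0, 0], 0.55]
  ]
}}

```text
clock: 38.65
eef_pos: [520.5, -393.2, -18.2]
tool_rot: [-3.141, -0.003, 3.101]
force: [-6.4, 0.7, 8.0]
width: 59.9
gripper_force: 67.3
```

{"fn": "move_arm", "kwargs": {
  "plan": [
    [[1, 0, 0], [0, 0, 0], 0.55],
    [[1, 0, 0], [0, 0, 0], 0.55],
    [[1, 0, 0], [0, 0, 0], 0.55],
    [[0, 0, 0], [0, 0, 0], 0.55]
  ]
}}

```text
clock: 39.15
eef_pos: [520.5, -393.2, -18.2]
tool_rot: [3.141, -0.008, 3.101]
force: [-11.8, 1.9, 12.3]
width: 60.0
gripper_force: 67.7
```

Hard stop against the block. Release, retreat and inspect.

{"fn": "move_arm", "kwargs": {
  "plan": [
    [[-3.5, 0, 0.5], [0, 0, 0], 0.75],
    [[0, 0, 0], [0, 0, 0], 0.9],
    [[0, 0, 0], [0, 0, 0], 0.92],
    [[0, 0, 20], [0, 0, 0], 0.92],
    [[0, 0, 40], [0, 0, 0], 0.92],
    [[0, 0, 50], [0, 0, 0], 0.92],
    [[-6, 40, 40], [0, 0, -5], 0.92],
    [[-6, 45, 0], [0, 0, -5], 0.92],
    [[-6, 45, 0], [0, 0, -5], 0.92],
    [[-6, 45, 0], [0, 0, -5], 0.92]
  ]
}}

```text
clock: 40.4
eef_pos: [499.0, -215.9, 132.8]
tool_rot: [3.141, 0.003, 2.75]
force: [0.6, 0.4, 0.3]
width: 78.3
gripper_force: 0.0
```

{"fn": "move_arm", "kwargs": {
  "plan": [
    [[-6, 45, 0], [0, 0, -5], 0.92],
    [[-6, 45, 0], [0, 0, -5], 0.92],
    [[-6, 45, 0], [0, 0, -5], 0.92],
    [[-4, 45, 0], [0, 0, -5], 0.92],
    [[0, 25, 0], [0, 0, 0], 0.92],
    [[0, 0, 0], [0, 0, 0], 0.92],
    [[0, 0, 0], [0, 0, 0], 0.92]
  ]
}}

```text
clock: 41.28
eef_pos: [477.0, -13.3, 132.0]
tool_rot: [3.141, 0.001, 2.403]
force: [0.1, -0.6, -0.9]
width: 78.5
gripper_force: 0.0
```

Run:
```python
from h import *
a=cams.get_image("side");b=cams.get_image("top");s=status.read_state();print(s["clock"],s["eef_pos"])
R=lambda i,x0,y0,x1,y1,w,h:cv2.resize(i[y0:y1,x0:x1],(w,h),interpolation=3)
t1=np.hstack([R(b,130,210,190,310,180,300),R(b,230,150,290,230,225,300),R(b,345,145,395,220,200,300),R(b,455,205,515,305,180,300)])
t2=np.hstack([R(a,245,155,325,205,400,250),R(a,255,355,395,430,385,250)])
cv2.imwrite("pics/fin.png",np.vstack([t1,t2]) if t1.shape[1]==t2.shape[1] else t1)
print(t1.shape,t2.shape)
```

```text
41.375 [476.71264775 -13.81940529 131.66844582]
(300, 785, 3) (250, 785, 3)
```

View pics/fin.png

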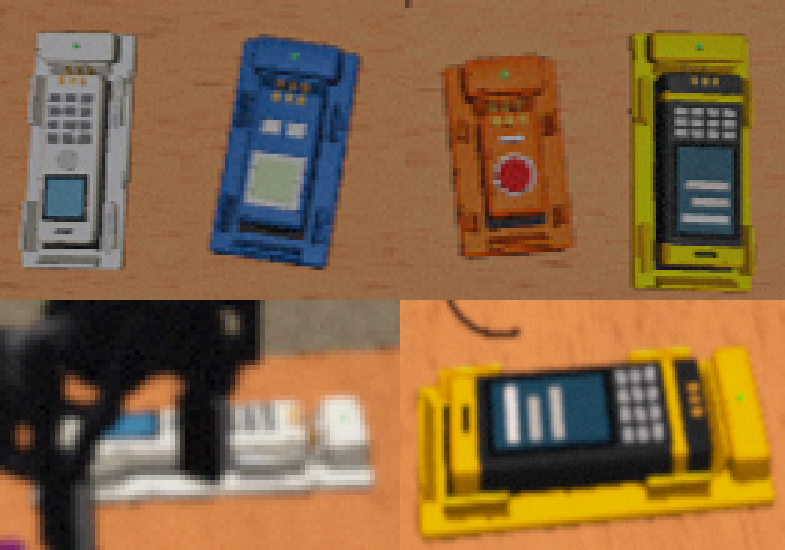

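The final view shows all four devices flat in their own cradles, with feet at the block ends and the same foot-to-block spacing in each. I'll check the vials and hand in.

Run:
```python
from h import *
a=cams.get_image("side").astype(int);o=cv2.imread("pics/side0.png").astype(int)
for n,x,y in(("purple",247,212),("blue",350,253)):
    print(n,abs(a-o)[y-10:y+11,x-6:x+7].mean())
b=cams.get_image("top").astype(int);o=cv2.imread("pics/top0.png").astype(int)
for x,y in((224,305),(320,211)):print(abs(b-o)[y-7:y+8,x-7:x+8].mean())
print(ctrl.finish_job())
```

```text
purple 6.2063492063492065
blue 4.924297924297925
2.29037037037037
2.4918518518518518
the job is handed in; nothing more can be done
None
```

All four handhelds are in their own charging cradles, lying flat with the foot stopped firmly against the contact block. They were taken top to bottom in the order asked, the vials show no sign of having moved, and the job was handed in at about 41 s on the clock.

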